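Set up the press bench: blanks into the pen, dies into the bolster

TASK

Set up the bench for the next pressing run. First take the straightedge by its grip and, without touching the blanks with the fingers, push all the loose disc blanks ahead of it at once, as one group, into the yellow pen, until every one lies flat and wholly inside its mouth; then lay the straightedge back along its green mat. After that lower each of the three dies gently into the recess of its size in the blue bolster and press it down until its shoulder is flush with the block's top, and only when all are home slide the keeper fully closed; leave everything else on the bench where it is.

Things in the scene. Friction and masses are not known exactly. Their poses are not given: they have to be found in the camera images.
- pen: fixed three-sided stop frame of dark steel bars (12 mm thick, 22 mm high) on the bench, its floor painted yellow (no step). Origin: middle of its open mouth, at bench level. +y points out of the mouth towards the blanks; inside it is 270 mm wide (x from -135 to 135) and 150 mm deep (y from 0 at the mouth to -150 at the back bar)
- straightedge: the straightedge: an aluminium bar 240 x 36 x 22 mm lying along its own x, with a wooden grip rib (90 long in x, 20 thick in y, from 22 to 68 mm high) on the middle of its top. Origin: centre of its underside. Weighs about 0.45 kg. The two long 22 mm high sides are its pushing faces, 18 mm from the origin in y
- mat: green painted patch on the bench, 290 (x) x 70 mm (y), no height: the place of the straightedge, which starts lying along it. Origin: its centre
- bolster: fixed blue steel block 120 (x) x 220 (y) x 40 mm high with three recesses open at the top, in a row along y: for die_a at y = +70 mm, die_b at 0, die_c at -65 mm, long sides along x, each 4 mm wider in all than its die. With its pad fully down a die's underside is 15 mm above the bench, its shoulder level with the block's top. Origin: centre of the underside
- recess_a (a point): centre of the mouth of the 80 x 50 mm recess, at the block's top, 40 mm above the bench. Its floor is a stiff orange pad: raised, it holds a die laid on it up to 7 mm proud; it slides down those 7 mm under a push of about 9 to 12 N and stays where it is left
- recess_b (a point): centre of the mouth of the 60 x 60 mm recess, at the block's top, 40 mm above the bench; pad as in recess a
- recess_c (a point): centre of the mouth of the 70 x 40 mm recess, at the block's top, 40 mm above the bench; pad as in recess a
- die_a: die insert: steel foot 80 (x) x 50 (y) x 25 mm high with a brass form 50 (x) x 30 (y) mm rising from 25 to 55 mm on it, to be gripped across its 30 mm. Origin: centre of the underside; 0.4 kg
- die_b: die insert: square steel foot 60 x 60 x 25 mm high with a red square form 30 x 30 mm rising from 25 to 55 mm on it. Origin: centre of the underside; 0.4 kg
- die_c: die insert: steel foot 70 (x) x 40 (y) x 25 mm high with a green form 50 (x) x 24 (y) mm rising from 25 to 55 mm on it, to be gripped across its 24 mm. Origin: centre of the underside; 0.4 kg
- keeper (a joint): the keeper slide on the robot's side of the bolster: a black grip on an aluminium track (14 mm high, 40 mm wide) that slides along the bolster's +y, from about 0 (open) to 0.06 m (closed, at its stop), with a steady drag of about 3 N; it stays where it is left
- keeper_top (a point): centre of the top of the keeper's grip, about 54 mm above the bench; the grip is 28 mm in the bolster's x, 20 mm in its y and reaches 40 mm down from here to the track
- mallet: hammer lying on the bench, not to be moved
- oil_can: can, 56 mm across, 90 mm high, not to be moved
- jar: jar with red cap, 70 mm across, 80 mm high, not to be moved
- stone: sharpening stone 50 x 160 x 25 mm, not to be moved
- weight: brass weight, 60 mm across, 58 mm high, not to be moved
- tin: blue tin 90 x 60 x 30 mm, not to be moved
- blank1: loose brass disc blank, 60 mm across, 8 mm thick, lying flat; origin: centre of the underside; may be absent
- blank2: loose copper disc blank, 60 mm across, 8 mm thick, lying flat; origin: centre of the underside; may be absent
- blank3: loose brass disc blank, 60 mm across, 8 mm thick, lying flat; origin: centre of the underside; may be absent
- blank4: loose copper disc blank, 60 mm across, 8 mm thick, lying flat; origin: centre of the underside; may be absent
- blank5: loose brass disc blank, 60 mm across, 8 mm thick, lying flat; origin: centre of the underside; may be absent
- blank6: loose copper disc blank, 60 mm across, 8 mm thick, lying flat; origin: centre of the underside; may be absent
There are look-alikes about, which are no part of the job. Of the things shaped like the straightedge, the aluminium one is meant.

How it is judged (in metres and radians):
On the way, in this order (a step that is already met when the one before it is completed fails the run):
1. all the blanks present slide along at the same time (each over 8 mm/s), pushed with the straightedge in the fingers (contact force between the fingers and straightedge above 1 N and linear speed of each of blank1, blank2, blank3, blank4, blank5, blank6 above 0.008 m/s), for 0.15 s.
2. every die is home and flush in its recess while the keeper is still open (value of joint keeper below 0.03 m and z of each of die_a, die_b, die_c in the frame of bolster below 0.0172 m and horizontal distance between die_a and recess_a below 0.005 m and horizontal distance between die_b and recess_b below 0.005 m and horizontal distance between die_c and recess_c below 0.005 m), for 0.2 s.
At the end, for the whole second after the job is handed in: Every blank lies flat inside the pen, centre 28 mm or more behind the mouth; the straightedge lies on its mat, within 30 mm and 0.2 rad; each die sits upright in its own recess within 5 mm, its shoulder at most 2.2 mm above the block's top; the keeper past 54 mm; all at rest (y of blank1 in the frame of pen between -0.135 and -0.028 m and x of blank1 in the frame of pen between -0.12 and 0.12 m and height (world z) of each of blank1, blank2, blank3, blank4, blank5, blank6 below 0.004 m and angle between each of blank1, blank2, blank3, blank4, blank5, blank6, straightedge's own z axis and vertical below 0.1 rad and linear speed of each of blank1, blank2, blank3, blank4, blank5, blank6, straightedge, die_a, die_b, die_c below 0.02 m/s and y of blank2 in the frame of pen between -0.135 and -0.028 m and x of blank2 in the frame of pen between -0.12 and 0.12 m and y of blank3 in the frame of pen between -0.135 and -0.028 m and x of blank3 in the frame of pen between -0.12 and 0.12 m and y of blank4 in the frame of pen between -0.135 and -0.028 m and x of blank4 in the frame of pen between -0.12 and 0.12 m and y of blank5 in the frame of pen between -0.135 and -0.028 m and x of blank5 in the frame of pen between -0.12 and 0.12 m and y of blank6 in the frame of pen between -0.135 and -0.028 m and x of blank6 in the frame of pen between -0.12 and 0.12 m and horizontal distance between straightedge and mat below 0.03 m and angle between the x axis of straightedge and the x axis of mat, either way round below 0.2 rad and height (world z) of straightedge below 0.005 m and z of each of die_a, die_b, die_c in the frame of bolster below 0.0172 m and horizontal distance between die_a and recess_a below 0.005 m and angle between each of die_a, die_b, die_c's own z axis and vertical below 0.06 rad and horizontal distance between die_b and recess_b below 0.005 m and horizontal distance between die_c and recess_c below 0.005 m and value of joint keeper above 0.054 m and angle between the x axis of each of die_c, die_a and the x axis of bolster, either way round below 0.1 rad); the robot touches nothing.
It fails at once if a blank is handled by the gripper's fingers instead of the straightedge (contact force between the fingers and blank1 above 1.5 N or contact force between the fingers and blank2 above 1.5 N or contact force between the fingers and blank3 above 1.5 N or contact force between the fingers and blank4 above 1.5 N or contact force between the fingers and blank5 above 1.5 N or contact force between the fingers and blank6 above 1.5 N).
It fails at once if a die is dropped or slammed into the bolster ((linear speed of die_a above 0.4 m/s and horizontal distance between die_a and recess_a below 0.02 m and height (world z) of die_a below 0.06 m) or (linear speed of die_b above 0.4 m/s and horizontal distance between die_b and recess_b below 0.02 m and height (world z) of die_b below 0.06 m) or (linear speed of die_c above 0.4 m/s and horizontal distance between die_c and recess_c below 0.02 m and height (world z) of die_c below 0.06 m)).
It fails at once if another thing on the bench is displaced by more than 3 cm (distance of any of mallet, oil_can, jar, stone, weight, tin from where it was at the start of the episode above 0.03 m).
Of blank1, blank2, blank3, blank4, blank5, blank6 only 3 to 6 are there at a start; the rules pass over those that are not, and their reading is None.
At some moment in a run one of blank1, blank2, blank3, blank4, blank5, blank6, die_a, die_b, die_c may be knocked a few centimetres aside while the robot is not near it.
It also fails if it takes over 210 s, if anything falls off the work surface, if the arm or the gripper's body presses on something with over 40 N, if the wrist force passes 120 N, or if a joint passes its speed limit or range.

ROBOT

A 6-joint arm with a two-finger parallel gripper is mounted at the origin on the work surface. World frame = base frame: x ahead of the robot, y to its left, z up, the work surface at z = 0. Lengths are in mm, angles in rad, forces in N, time in s.
With the tool pointing down it reaches from about 400 to 825 mm from the base axis. Payload 7 kg.
Tool frame: the origin (TCP) lies at the very end of the fingers, on their centre line; the grasp point (between the pads) lies 19 mm behind it; z points along the fingers, y is the line along which they close (so a half turn about z gives the same grasp; the last joint's range is limited). The gripper opens to 88 mm and grips with 3 to 60 N. Pads are 19 mm wide; open, the fingers measure 130 mm over their backs; the gripper's body (78 mm by 193 mm) begins 47 mm behind the grasp point.
Start: joints at [-1.028, 0.359, 0.012, 0, -1.224, -0.288], TCP at [170.109, -653.191, 226.561] pointing down, gripper open.
Joint ranges: [-3.07, 3.07], [-1.43, 2.12], [-1.02, 1.25], [-3.03, 1.67], [-3.05, -0], [-3.03, 3.03]. Speed limits (rad/s): [2.39, 2.39, 3.01, 3.14, 3.14, 3.14].

INTERFACE

Orientations are given as a unit quaternion [w, x, y, z].
In Python, from workcell import arm, vision, hand_in, boxes_of, outline_of, mark_of gives the robot as it stands.
- The arm moves only by the tool step_arm, never from a script. Its argument "moves" is a list that holds one entry, the list of rows, each a list of 7 numbers: the turn, a rotation vector about the world's x, y, z each as a share of 360 degrees, from -1 to 1, then the shift along the world's x, y, z each as a share of 80 mm, from -1 to 1, then the finger opening in mm, from 0 to 87.6. In form: [[[wx, wy, wz, dx, dy, dz, fingers], ...]]. A call has exactly 10 rows; each row is the pose to reach, as a shift and turn from the pose commanded when the call began, turning the shorter way round; what a row does not reach only later rows make up. A row lasts 1/8 s, in which the tool goes at most 62.5 mm and 10.7 degrees, less where a joint would pass 70% of its speed; a pose out of reach is approached as far as the arm can. A call with a number of a shift or a turn outside -1 to 1 is refused whole. A call with a gripper value outside its range is refused whole. The fingers move at their own pace and stop on an object; "squeeze" is the grip in N (left out, the last holds). Time passes only in rows, so rows that repeat a pose let the fingers close, or fill a call up. It gives the time, the measured TCP pose, the force, the opening and the grip force at its end, in the units of the state.
- arm.get_state(): the state, without advancing time (a new reading comes with each control period).
- vision.capture(name): name is "scene" or "top" or "wrist"; returns a dict with "img" (480x640x3 uint8, red, green, blue), "fx", "fy", "cx", "cy" (pixels), "D" ([k1, k2, p1, p2, k3] as OpenCV has them; the pictures are not rectified), "camera_from_world" (4x4, takes a point from world to camera coordinates); the wrist camera has in their place "hand_eye" (4x4, takes a point from camera to tool coordinates, whose origin is the TCP and whose axes are the flange's). Camera axes: x right, y up, looking along -z (the intrinsics and any distortion apply to the point x, -y, -z); pixel columns grow to the right and rows downward; lengths in mm; the calibration is good to about 2 mm. A picture is of the moment at which its call begins: read the wrist's pose just before it. There is no depth.
- hand_in(): hands the job in; it is judged then, once.
Trained networks look in a picture, given as the dict that the camera call returned (one of the last four; its "shot" number tells which), for a name from the list of things; names that differ only in an ending like _2 or _b are one class to them, and where a whole thing is asked for, a point or a joint stands for the part that bears it (a point fixed in the world has none). Each returns a list of dicts, best first, with "score" (0 to 1); they miss things now and then, are a little off and sometimes report something else, mostly with a low value. They report only what shows in the picture. A call takes as long as a camera call. They do not tell look-alikes from the thing itself.
- boxes_of(picture, label): "box" ([left, top, right, bottom] as shares, 0 to 1, of the picture: columns of its width, rows of its height, round what is visible of it).
- outline_of(picture, label): "mask" (480x640 bool, what is visible of it) and "box" ([left, top, right, bottom] as shares, 0 to 1, of the picture: columns of its width, rows of its height, round what is visible of it).
- mark_of(picture, label): "at" ([column, row] as shares, 0 to 1, of the picture: columns of its width, rows of its height: a listed point, or the origin of a listed thing).
The state is a dict: "time_s": time; "joints": joint angles; "joint_vel": joint speeds; "effort": joint torques, N m; "position": TCP position; "ee_rot": TCP orientation; "contact_force": force on the tool from outside, world axes, zero at the start; "wrist_torque": the same for the moment, N m; "gripper_width": finger opening in mm; "grip_force": force on a finger pad.
Only numpy, scipy, OpenCV 4.12 (cv2) and the standard library are available. Lean on these libraries where they do the work, as an engineer would, in place of code of your own. Each camera call takes 0.05 s, during which the arm holds its last target. There are 200 camera calls.

## Working session

There is one attempt and no reset: what is moved stays moved. The work goes in short steps, Python scripts to look and compute and a tool call to move; the robot and the scene stay as the last step left them, time stands still between calls to the robot, and variables do not carry over. Pictures are saved under pics/ and viewed, at most 14 in all, crops included, and the job is handed in when it is done.

Besides the shell and the picture viewer there is one more tool, called as name([rows], argument=value, ...), one row to a line, values as JSON. step_arm: Moves the arm, as the interface text tells. Its arguments: {"type":"object","properties":{"moves":{"type":"array","items":{"type":"array","items":{"type":"array","items":{"type":"number"}}}},"squeeze":{"type":"number"}},"required":["moves"]}

```bash
mkdir -p pics; cat > h.py <<'E'
import numpy as np, cv2
from workcell import arm, vision, hand_in, boxes_of, outline_of, mark_of
from scipy.spatial.transform import Rotation as R
def K(p): return np.array([[p['fx'],0,p['cx']],[0,p['fy'],p['cy']],[0,0,1.]])
def cam(name):
    s=arm.get_state(); p=vision.capture(name)
    if name=='wrist':
        q=s['ee_rot']; T=np.eye(4); T[:3,:3]=R.from_quat([q[1],q[2],q[3],q[0]]).as_matrix(); T[:3,3]=s['position']
        p['wc']=T@np.array(p['hand_eye'])
    else: p['wc']=np.linalg.inv(np.array(p['camera_from_world']))
    return p
def w(p,uv,z):
    uv=np.array(uv,float).reshape(-1,1,2)
    n=cv2.undistortPoints(uv,K(p),np.array(p['D'],float)).reshape(-1,2)
    d=np.c_[n[:,0],-n[:,1],-np.ones(len(n))]@p['wc'][:3,:3].T
    o=p['wc'][:3,3]; t=(z-o[2])/d[:,2]
    return (o+d*t[:,None])[:,:2]
def px(p,X):
    X=np.array(X,float).reshape(-1,3); c=(X-p['wc'][:3,3])@p['wc'][:3,:3]
    c=c*[1,-1,-1]
    return cv2.projectPoints(c.reshape(-1,1,3),np.zeros(3),np.zeros(3),K(p),np.array(p['D'],float))[0].reshape(-1,2)
def save(p,f,box=None,k=1):
    im=p['img'][:,:,::-1]
    if box: im=im[box[1]:box[3],box[0]:box[2]]
    cv2.imwrite('pics/'+f+'.png',cv2.resize(im,None,fx=k,fy=k,interpolation=cv2.INTER_CUBIC))
def mk(p,l,z,n=3):
    for d in mark_of(p,l)[:n]:
        uv=np.array(d['at'])*[640,480]; print(l,round(d['score'],2),uv.round(),w(p,uv,z).round(1))
E
python3 - <<'E'
from h import *
p=cam('top');save(p,'top');print(p['wc'].round(2))
for l,z in [('pen',0),('straightedge',0),('mat',0),('bolster',0),('recess_a',40),('recess_b',40),('recess_c',40),('die_a',0),('die_b',0),('die_c',0),('keeper_top',54),('blank1',0),('mallet',0),('oil_can',0),('jar',0),('stone',0),('weight',0),('tin',0)]: mk(p,l,z,8 if l=='blank1' else 3)
q=cam('scene');save(q,'scene')
E
```

```text
[[ 2.00000e-02  9.90000e-01 -1.50000e-01  3.68150e+02]
 [-1.00000e+00  1.00000e-02 -2.00000e-02  9.13800e+01]
 [-1.00000e-02  1.50000e-01  9.90000e-01  1.14612e+03]
 [ 0.00000e+00  0.00000e+00  0.00000e+00  1.00000e+00]]
pen 0.66 [343. 231.] [[561.2  37.7]]
straightedge 0.65 [121. 324.] [[316.7 596.4]]
straightedge 0.63 [211. 276.] [[440.6 372.6]]
mat 0.94 [207. 273.] [[449.8 384.1]]
bolster 0.55 [478. 278.] [[ 446.  -302.9]]
recess_a 0.96 [486. 282.] [[ 434.5 -309.5]]
recess_a 0.74 [513. 282.] [[ 434.7 -375.1]]
recess_a 0.68 [454. 274.] [[ 452.2 -232.3]]
recess_b 0.96 [486. 282.] [[ 434.5 -309.5]]
recess_b 0.74 [513. 282.] [[ 434.7 -375.1]]
recess_b 0.68 [454. 274.] [[ 452.2 -232.3]]
recess_c 0.96 [486. 282.] [[ 434.5 -309.5]]
recess_c 0.74 [513. 282.] [[ 434.7 -375.1]]
recess_c 0.68 [454. 274.] [[ 452.2 -232.3]]
die_a 0.91 [505. 215.] [[ 610.2 -381.2]]
die_a 0.86 [474. 212.] [[ 616.  -300.3]]
die_a 0.59 [441. 212.] [[ 616.3 -215.3]]
die_b 0.91 [505. 215.] [[ 610.2 -381.2]]
die_b 0.86 [474. 212.] [[ 616.  -300.3]]
die_b 0.59 [441. 212.] [[ 616.3 -215.3]]
die_c 0.91 [505. 215.] [[ 61
[... 200 characters left out ...]
. 240.] [[537.  108.9]]
blank1 0.81 [289. 265.] [[472.2 175.9]]
blank1 0.61 [276. 235.] [[549.2 211.1]]
blank1 0.6 [317. 269.] [[463.2 103.2]]
blank1 0.58 [469. 169.] [[ 732.8 -292.1]]
blank1 0.57 [308. 214.] [[606.2 128.8]]
blank1 0.25 [484. 279.] [[ 443.1 -318.4]]
mallet 0.82 [239. 159.] [[750.3 313.5]]
oil_can 0.65 [274. 335.] [[298.7 208.3]]
oil_can 0.62 [326. 143.] [[797.1  84.6]]
jar 0.64 [369. 148.] [[784.  -28.9]]
jar 0.61 [487. 321.] [[ 339.9 -324.1]]
jar 0.52 [505. 217.] [[ 604.6 -380.7]]
stone 0.68 [468. 171.] [[ 726.8 -288.6]]
weight 0.73 [420. 173.] [[ 718.7 -161.3]]
weight 0.58 [274. 238.] [[540.9 215.8]]
tin 0.9 [271. 335.] [[298.6 215.5]]
tin 0.3 [478. 278.] [[ 445.  -302.9]]
```

View pics/top.png

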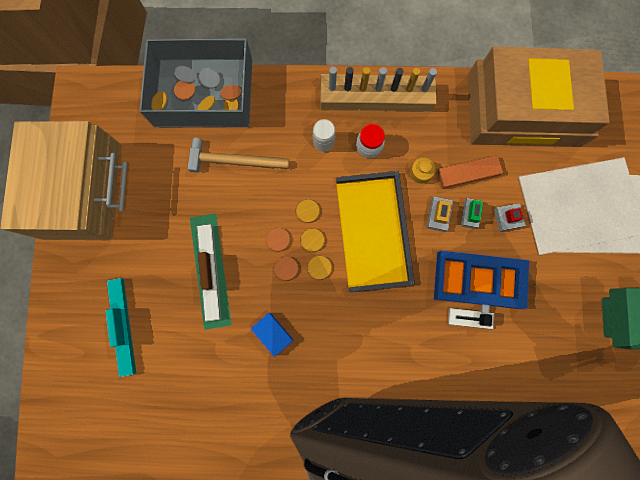

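View pics/scene.png

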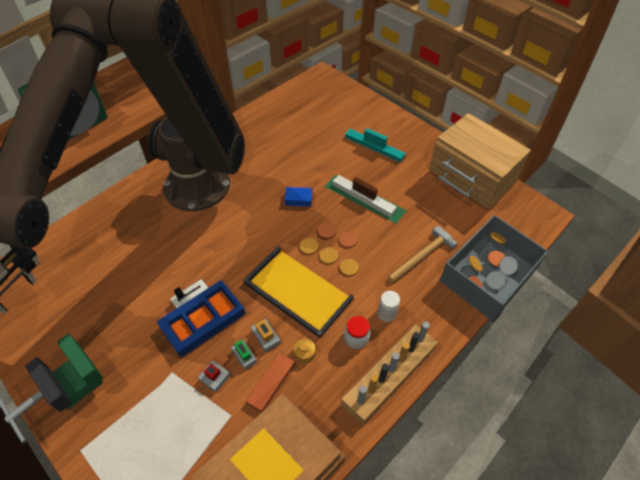

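The top view shows five blanks: brass at (308,211), (313,240) and (320,268), copper at (278,239) and (287,268). Two things have the straightedge shape: the teal one at (119,327) and the aluminium one with the wooden grip on the green mat at (208,270). The second fits the description. The pen's mouth faces left, at about x-pixel 343.

```bash
cat > m.py <<'E'
from h import *
def big(mask,n=1):
    c,_=cv2.findContours(mask.astype(np.uint8),cv2.RETR_EXTERNAL,cv2.CHAIN_APPROX_NONE)
    return sorted(c,key=cv2.contourArea)[-n:]
def rect(p,c,z):
    W=w(p,c.reshape(-1,2),z).astype(np.float32); r=cv2.minAreaRect(W); return np.round(r[0],1),np.round(r[1],1),round(r[2],1)
E
python3 - <<'E'
from m import *
p=cam('top'); hsv=cv2.cvtColor(p['img'],cv2.COLOR_RGB2HSV); H,S,V=cv2.split(hsv)
def roi(m,x0,y0,x1,y1):
    o=np.zeros_like(m);o[y0:y1,x0:x1]=m[y0:y1,x0:x1];return o
y=roi((H>20)&(H<34)&(S>150)&(V>120),330,165,415,295); print('yellow',rect(p,big(y)[0],0))
g=roi((H>45)&(H<85)&(S>80),185,205,235,335); print('mat',rect(p,np.vstack(big(g,3)),0))
a=roi((S<60)&(V>150),185,205,235,335); print('se',rect(p,np.vstack(big(a,2)),22))
b=roi((H>100)&(H<125)&(S>120),430,245,535,315); print('bol',rect(p,big(b)[0],40))
for l in ['straightedge']:
  for d in outline_of(p,l)[:2]: print(l,d['score'],rect(p,big(d['mask'])[0],0))
for d in outline_of(p,'blank1')[:8]:
  print('blank',round(d['score'],2),rect(p,big(d['mask'])[0],8))
for l in ['pen','bolster','keeper_top']:
  d=outline_of(p,l)
  if d: print(l,rect(p,big(d[0]['mask'])[0],{'pen':22,'bolster':40,'keeper_top':14}[l]))
save(p,'cropL',(180,150,420,330),3)
print(arm.get_state()['ee_rot'])
E
```

```text
yellow (array([562.1, -33.3]), array([269.6, 151.3]), 7.0)
mat (array([456.6, 376.3]), array([288.8,  68.8]), 10.6)
se (array([450.9, 376. ]), array([239.9,  35.7]), 7.8)
bol (array([ 440.5, -298.9]), array([228. , 119.9]), 84.4)
straightedge 0.78 (array([308.9, 602.8]), array([246. ,  60.4]), 11.8)
straightedge 0.61 (array([454.1, 380.6]), array([240.4,  44.9]), 7.8)
blank 0.9 (array([467.6,  99.1]), array([56.9, 58.7]), 45.8)
blank 0.89 (array([536.5, 117.3]), array([56.4, 55.8]), 0.8)
blank 0.77 (array([463.1, 182.7]), array([58., 58.]), 1.2)
blank 0.63 (array([612.7, 130.1]), array([55. , 53.9]), 0.9)
pen (array([562.8, -38.1]), array([296.5, 163.7]), 6.9)
bolster (array([ 413. , -295.4]), array([230. , 176.9]), 84.0)
keeper_top (array([ 354.1, -313.5]), array([30. , 53.7]), 88.0)
[-6.01593666e-07 -1.27057906e-01  9.91895301e-01 -8.55599895e-06]
```

View pics/cropL.png

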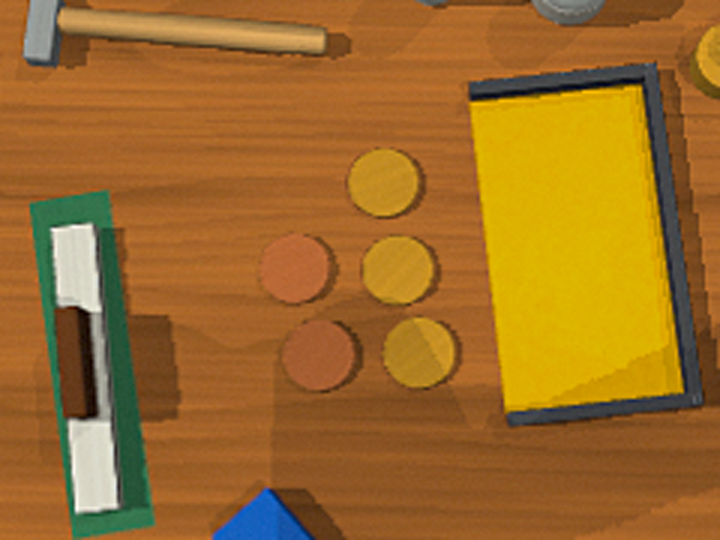

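The crop shows the bright aluminium bar with its brown grip on the green mat, and five blanks in front of the pen mouth. Moving towards the bar at height.

step_arm([
  [[0,0,0,0.1,0.1,0,87],[0,0,0,0.2,0.2,0,87],[0,0,0,0.3,0.3,0,87],[0,0,0,0.4,0.4,0,87],[0,0,0,0.5,0.5,0,87],[0,0,0,0.6,0.6,0,87],[0,0,0,0.7,0.7,0,87],[0,0,0,0.8,0.8,0,87],[0,0,0,0.9,0.9,0,87],[0,0,0,1,1,0,87]],
])

```text
time_s: 2.55
position: [250.6, -572.7, 226.5]
ee_rot: [0.0, -0.127, 0.992, -0.0]
contact_force: [1.3, 0.0, -0.9]
gripper_width: 87.0
grip_force: 0.0
```

step_arm([
  [[0,0,0,0.1,0.1,0,87],[0,0,0,0.2,0.2,0,87],[0,0,0,0.3,0.3,0,87],[0,0,0,0.4,0.4,0,87],[0,0,0,0.5,0.5,0,87],[0,0,0,0.6,0.6,0,87],[0,0,0,0.7,0.7,0,87],[0,0,0,0.8,0.8,0,87],[0,0,0,0.9,0.9,0,87],[0,0,0,1,1,0,87]],
])

```text
time_s: 3.8
position: [330.7, -492.7, 226.6]
ee_rot: [0.0, -0.127, 0.992, -0.0]
contact_force: [0.7, -0.1, 1.0]
gripper_width: 87.1
grip_force: 0.0
```

step_arm([
  [[0,0,0,0.1,0.1,0,87],[0,0,0,0.2,0.2,0,87],[0,0,0,0.3,0.3,0,87],[0,0,0,0.4,0.4,0,87],[0,0,0,0.5,0.5,0,87],[0,0,0,0.6,0.6,0,87],[0,0,0,0.7,0.7,0,87],[0,0,0,0.8,0.8,0,87],[0,0,0,0.9,0.9,0,87],[0,0,0,1,1,0,87]],
])

```text
time_s: 5.05
position: [410.7, -412.7, 226.6]
ee_rot: [0.0, -0.127, 0.992, -0.0]
contact_force: [0.2, 0.2, 0.4]
gripper_width: 87.3
grip_force: 0.0
```

step_arm([
  [[0,0,0,0.1,0.1,0,87],[0,0,0,0.2,0.2,0,87],[0,0,0,0.3,0.3,0,87],[0,0,0,0.4,0.4,0,87],[0,0,0,0.5,0.5,0,87],[0,0,0,0.6,0.6,0,87],[0,0,0,0.7,0.7,0,87],[0,0,0,0.8,0.8,0,87],[0,0,0,0.9,0.9,0,87],[0,0,0,1,1,0,87]],
])

```text
time_s: 6.3
position: [490.7, -332.6, 226.6]
ee_rot: [0.0, -0.127, 0.992, -0.0]
contact_force: [-0.2, -0.1, 0.1]
gripper_width: 87.1
grip_force: 0.0
```

```bash
python3 - <<'E'
from h import *
p=cam('wrist');save(p,'w1')
for l,z in [('recess_a',40),('die_a',0),('keeper_top',54)]: mk(p,l,z,3)
E
```

```text
recess_a 0.95 [291. 143.] [[ 432.9 -368.3]]
recess_a 0.91 [423. 197.] [[ 449.5 -237. ]]
recess_a 0.83 [355. 169.] [[ 441.1 -306.2]]
die_a 0.86 [326. 311.] [[ 605.4 -288.3]]
die_a 0.74 [394. 328.] [[ 606.2 -206.2]]
die_a 0.6 [241. 285.] [[ 598.1 -388.3]]
keeper_top 0.8 [391.  55.] [[ 344.2 -304.6]]
```

View pics/w1.png

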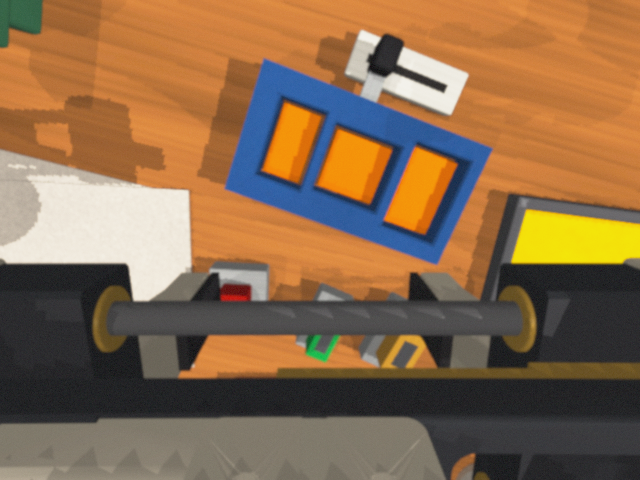

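step_arm([
  [[0,0,0,0.07,0.1,0,87],[0,0,0,0.14,0.2,0,87],[0,0,0,0.21,0.3,0,87],[0,0,0,0.28,0.4,0,87],[0,0,0,0.35,0.5,0,87],[0,0,0,0.42,0.6,0,87],[0,0,0,0.49,0.7,0,87],[0,0,0,0.56,0.8,0,87],[0,0,0,0.63,0.9,0,87],[0,0,0,0.7,1,0,87]],
])

```text
time_s: 7.75
position: [546.5, -252.7, 226.5]
ee_rot: [-0.0, -0.127, 0.992, 0.0]
contact_force: [0.7, 0.4, 0.4]
gripper_width: 87.0
grip_force: 0.0
```

step_arm([
  [[0,0,0,0,0.1,0,87],[0,0,0,0,0.2,0,87],[0,0,0,0,0.3,0,87],[0,0,0,0,0.4,0,87],[0,0,0,0,0.5,0,87],[0,0,0,0,0.6,0,87],[0,0,0,0,0.7,0,87],[0,0,0,0,0.8,0,87],[0,0,0,0,0.9,0,87],[0,0,0,0,1,0,87]],
])

```text
time_s: 9.0
position: [546.1, -172.7, 226.6]
ee_rot: [0.0, -0.127, 0.992, -0.0]
contact_force: [0.1, 1.0, -0.1]
gripper_width: 87.1
grip_force: 0.0
```

step_arm([
  [[0,0,0,0,0.1,0,87],[0,0,0,0,0.2,0,87],[0,0,0,0,0.3,0,87],[0,0,0,0,0.4,0,87],[0,0,0,0,0.5,0,87],[0,0,0,0,0.6,0,87],[0,0,0,0,0.7,0,87],[0,0,0,0,0.8,0,87],[0,0,0,0,0.9,0,87],[0,0,0,0,1,0,87]],
])

```text
time_s: 10.25
position: [546.1, -92.7, 226.6]
ee_rot: [0.0, -0.127, 0.992, -0.0]
contact_force: [0.6, 0.4, -0.4]
gripper_width: 86.9
grip_force: 0.0
```

step_arm([
  [[0,0,0,0,0.1,0,87],[0,0,0,0,0.2,0,87],[0,0,0,0,0.3,0,87],[0,0,0,0,0.4,0,87],[0,0,0,0,0.5,0,87],[0,0,0,0,0.6,0,87],[0,0,0,0,0.7,0,87],[0,0,0,0,0.8,0,87],[0,0,0,0,0.9,0,87],[0,0,0,0,1,0,87]],
])

```text
time_s: 11.5
position: [546.1, -12.7, 226.6]
ee_rot: [0.0, -0.127, 0.992, -0.0]
contact_force: [-0.1, 0.9, -0.7]
gripper_width: 86.9
grip_force: 0.0
```

step_arm([
  [[0,0,0,0,0.1,0,87],[0,0,0,0,0.2,0,87],[0,0,0,0,0.3,0,87],[0,0,0,0,0.4,0,87],[0,0,0,0,0.5,0,87],[0,0,0,0,0.6,0,87],[0,0,0,0,0.7,0,87],[0,0,0,0,0.8,0,87],[0,0,0,0,0.9,0,87],[0,0,0,0,1,0,87]],
])

```text
time_s: 12.75
position: [546.1, 67.3, 226.6]
ee_rot: [-0.0, -0.127, 0.992, -0.0]
contact_force: [0.9, 0.1, -0.6]
gripper_width: 87.1
grip_force: 0.0
```

step_arm([
  [[0,0,0,-0.03,0.1,0,87],[0,0,0,-0.06,0.2,0,87],[0,0,0,-0.09,0.3,0,87],[0,0,0,-0.12,0.4,0,87],[0,0,0,-0.15,0.5,0,87],[0,0,0,-0.18,0.6,0,87],[0,0,0,-0.21,0.7,0,87],[0,0,0,-0.24,0.8,0,87],[0,0,0,-0.27,0.9,0,87],[0,0,0,-0.3,1,0,87]],
])

```text
time_s: 14.0
position: [521.9, 147.3, 226.6]
ee_rot: [-0.0, -0.127, 0.992, -0.0]
contact_force: [0.7, 0.3, -0.4]
gripper_width: 87.0
grip_force: 0.0
```

step_arm([
  [[0,0,-0.002,-0.06,0.1,0,87],[0,0,-0.004,-0.12,0.2,0,87],[0,0,-0.006,-0.18,0.3,0,87],[0,0,-0.008,-0.24,0.4,0,87],[0,0,-0.01,-0.3,0.5,0,87],[0,0,-0.012,-0.36,0.6,0,87],[0,0,-0.014,-0.42,0.7,0,87],[0,0,-0.016,-0.48,0.8,0,87],[0,0,-0.018,-0.54,0.9,0,87],[0,0,-0.019,-0.6,1,0,87]],
])

```text
time_s: 15.25
position: [473.8, 227.3, 226.6]
ee_rot: [-0.0, -0.067, 0.998, -0.0]
contact_force: [0.5, 0.3, 0.1]
gripper_width: 87.0
grip_force: 0.0
```

```bash
python3 - <<'E'
from h import *
print(arm.get_state()['position'])
p=cam('wrist');save(p,'w2')
for l,z in [('straightedge',0),('blank1',0)]: mk(p,l,z,6)
p=cam('top');mk(p,'blank1',0,8)
E
```

```text
[473.78363765 227.32630047 226.55491278]
straightedge 0.73 [455. 201.] [[448.7 374.4]]
blank1 0.87 [192. 185.] [[468.5  99.4]]
blank1 0.85 [203. 248.] [[536.6 114.8]]
blank1 0.81 [285. 261.] [[538.8 204.5]]
blank1 0.71 [267. 191.] [[464.5 177. ]]
blank1 0.95 [318. 269.] [[463.  101.8]]
blank1 0.65 [305. 212.] [[609.3 138. ]]
blank1 0.63 [315. 241.] [[534.6 108.7]]
blank1 0.62 [287. 265.] [[471.4 180.2]]
```

step_arm([
  [[0,0,0,-0.015,0.093,-0.06,60],[0,0,0,-0.03,0.185,-0.12,60],[0,0,0,-0.045,0.278,-0.18,60],[0,0,0,-0.06,0.37,-0.24,60],[0,0,0,-0.075,0.463,-0.3,60],[0,0,0,-0.09,0.555,-0.36,60],[0,0,0,-0.105,0.648,-0.42,60],[0,0,0,-0.12,0.74,-0.48,60],[0,0,0,-0.135,0.83,-0.54,60],[0,0,0,-0.15,0.923,-0.6,60]],
])

```text
time_s: 16.75
position: [462.0, 301.2, 178.2]
ee_rot: [0.0, -0.068, 0.998, 0.0]
contact_force: [0.1, -0.4, -0.3]
gripper_width: 60.2
grip_force: 0.0
```

step_arm([
  [[0,0,0,-0.015,0.093,-0.075,60],[0,0,0,-0.03,0.185,-0.15,60],[0,0,0,-0.045,0.278,-0.225,60],[0,0,0,-0.06,0.37,-0.3,60],[0,0,0,-0.075,0.463,-0.375,60],[0,0,0,-0.09,0.555,-0.45,60],[0,0,0,-0.105,0.648,-0.525,60],[0,0,0,-0.12,0.74,-0.6,60],[0,0,0,-0.135,0.83,-0.675,60],[0,0,0,-0.15,0.923,-0.75,60]],
])

```text
time_s: 18.0
position: [450.0, 375.0, 118.2]
ee_rot: [0.0, -0.068, 0.998, 0.0]
contact_force: [0.3, -0.5, -0.7]
gripper_width: 59.8
grip_force: 0.0
```

step_arm([
  [[0,0,0,0,0,-0.1,60],[0,0,0,0,0,-0.2,60],[0,0,0,0,0,-0.3,60],[0,0,0,0,0,-0.4,60],[0,0,0,0,0,-0.5,60],[0,0,0,0,0,-0.6,60],[0,0,0,0,0,-0.7,60],[0,0,0,0,0,-0.8,60],[0,0,0,0,0,-0.9,60],[0,0,0,0,0,-1,60]],
])

```text
time_s: 19.25
position: [450.1, 374.5, 38.0]
ee_rot: [-0.0, -0.068, 0.998, -0.0]
contact_force: [0.4, -0.8, -0.1]
gripper_width: 60.3
grip_force: 0.0
```

step_arm([
  [[0,0,0,0,0,0,45],[0,0,0,0,0,0,35],[0,0,0,0,0,0,25],[0,0,0,0,0,0,20],[0,0,0,0,0,0,10],[0,0,0,0,0,0,10],[0,0,0,0,0,0,10],[0,0,0,0,0,0,10],[0,0,0,0,0,0,10],[0,0,0,0,0,0,10]],
], squeeze=40)

```text
time_s: 20.5
position: [450.2, 374.6, 38.8]
ee_rot: [0.0, -0.068, 0.998, 0.0]
contact_force: [-1.2, -0.8, 5.1]
gripper_width: 19.6
grip_force: 40.0
```

step_arm([
  [[0,0,0,0,0,0.08,10],[0,0,0,0.05,-0.06,0.1,10],[0,0,0,0.1,-0.12,0.1,10],[0,0,0,0.16,-0.2,0.1,10],[0,0,0,0.22,-0.27,0.1,10],[0,0,0,0.28,-0.34,0.1,10],[0,0,0,0.34,-0.41,0.1,10],[0,0,0,0.4,-0.48,0.1,10],[0,0,0,0.45,-0.54,0.1,10],[0,0,0,0.5,-0.6,0.1,10]],
])

```text
time_s: 21.75
position: [490.4, 326.2, 46.6]
ee_rot: [-0.0, -0.068, 0.998, -0.0]
contact_force: [-0.2, -0.2, -4.5]
gripper_width: 19.7
grip_force: 40.0
```

step_arm([
  [[0,0,0,0.05,-0.07,0,10],[0,0,0,0.1,-0.14,0,10],[0,0,0,0.15,-0.21,0,10],[0,0,0,0.2,-0.28,0,10],[0,0,0,0.25,-0.35,0,10],[0,0,-0.001,0.3,-0.42,0,10],[0,0,-0.002,0.36,-0.51,0,10],[0,0,-0.002,0.42,-0.59,-0.03,10],[0,0,-0.002,0.42,-0.59,-0.06,10],[0,0,-0.002,0.42,-0.59,-0.075,10]],
])

```text
time_s: 23.0
position: [523.6, 279.2, 40.2]
ee_rot: [-0.0, -0.061, 0.998, -0.0]
contact_force: [0.2, 0.2, -4.3]
gripper_width: 19.6
grip_force: 40.0
```

```bash
python3 - <<'E'
from m import *
s=arm.get_state();print(s['position'],s['contact_force'],s['grip_force'])
p=cam('top');save(p,'t2',(180,150,420,330),3);mk(p,'blank1',0,8)
hsv=cv2.cvtColor(p['img'],cv2.COLOR_RGB2HSV); H,S,V=cv2.split(hsv)
m=cam('scene');save(m,'s2',(200,150,440,330),3)
E
```

```text
[523.61665269 279.17507823  40.24986774] [ 0.21798154  0.21991603 -4.30291667] 39.99778211116791
blank1 0.8 [317. 267.] [[469.  103.8]]
blank1 0.68 [308. 211.] [[612.8 130.3]]
blank1 0.61 [288. 268.] [[464.3 176.6]]
blank1 0.59 [311. 237.] [[545.  118.9]]
blank1 0.48 [276. 238.] [[541.  210.9]]
```

View pics/s2.png

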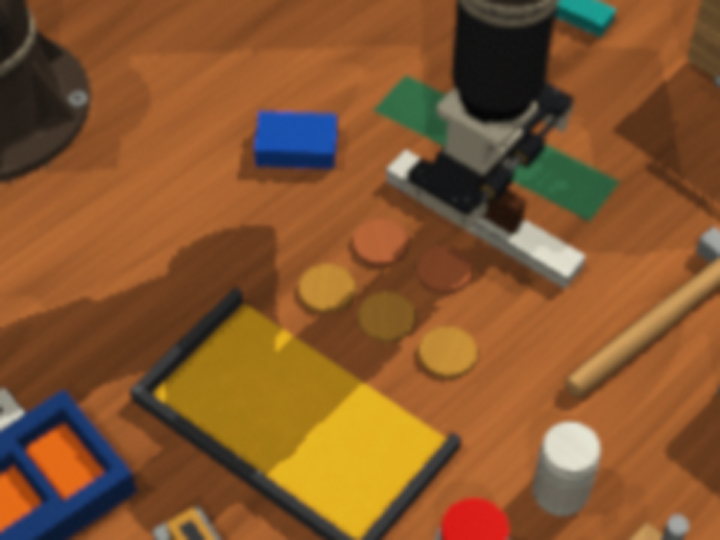

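View pics/t2.png

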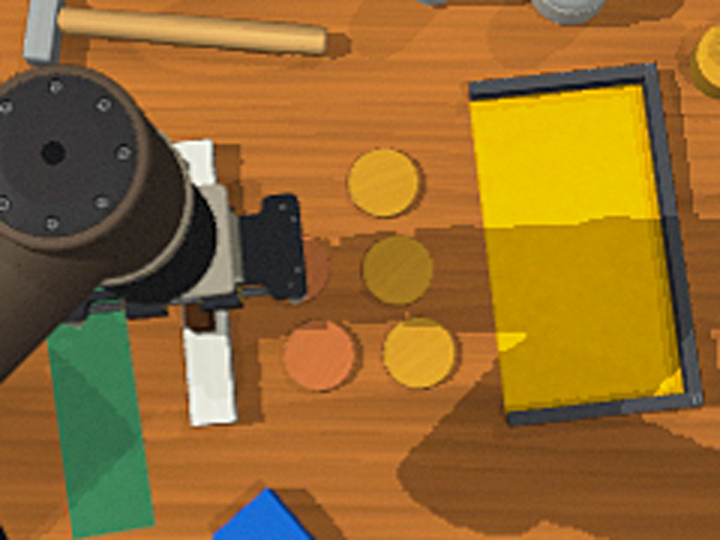

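Scene and top views: the bar is held level, clear of the copper blanks, with all five blanks untouched (crop t2: bar ends at rows 142 and 425). I'll check its lateral offset against the pen before pushing.

```bash
python3 - <<'E'
from m import *
p=cam('top')
hsv=cv2.cvtColor(p['img'],cv2.COLOR_RGB2HSV); H,S,V=cv2.split(hsv)
e=np.array([[180+196/3,150+141/3],[180+212/3,150+425/3],[180+187/3,150+335/3],[180+228/3,150+330/3]])
W=w(p,e,24); print(W.round(1))
m=np.array([552.9,41.2]);a=np.radians(7)
print(((W-m)@np.array([[np.cos(a),-np.sin(a)],[np.sin(a),np.cos(a)]])).round(1))
E
```

```text
[[642.4 288.6]
 [403.1 266. ]
 [477.  289.5]
 [481.7 255.5]]
[[ 119.   234.7]
 [-121.3  241.3]
 [ -45.   255.7]
 [ -44.5  221.4]]
```

step_arm([
  [[0,0,0,0.012,-0.095,0,10],[0,0,0,0.023,-0.19,0,10],[0,0,0,0.035,-0.284,0,10],[0,0,0,0.046,-0.378,0,10],[0,0,0,0.058,-0.472,0,10],[0,0,0,0.07,-0.567,0,10],[0,0,0,0.081,-0.66,0,10],[0,0,0,0.093,-0.755,0,10],[0,0,0,0.104,-0.85,0,10],[0,0,0,0.116,-0.944,0,10]],
])

```text
time_s: 24.45
position: [533.2, 203.6, 40.7]
ee_rot: [0.0, -0.061, 0.998, 0.0]
contact_force: [-0.8, 3.4, -4.1]
gripper_width: 19.9
grip_force: 40.0
```

step_arm([
  [[0,0,0,0.012,-0.095,0,10],[0,0,0,0.023,-0.19,0,10],[0,0,0,0.035,-0.284,0,10],[0,0,0,0.046,-0.378,0,10],[0,0,0,0.058,-0.472,0,10],[0,0,0,0.07,-0.567,0,10],[0,0,0,0.081,-0.66,0,10],[0,0,0,0.093,-0.755,0,10],[0,0,0,0.104,-0.85,0,10],[0,0,0,0.116,-0.944,0,10]],
])

```text
time_s: 25.7
position: [542.4, 127.8, 40.6]
ee_rot: [0.0, -0.061, 0.998, 0.0]
contact_force: [-0.3, 4.3, -2.9]
gripper_width: 19.7
grip_force: 40.0
```

```bash
python3 - <<'E'
from m import *
s=arm.get_state();print(s['position'],s['contact_force'],s['grip_force'])
p=cam('top');a=p['img'][150:330,200:420];q=cam('scene');b=q['img'][180:360,220:440]
cv2.imwrite('pics/p1.png',cv2.resize(np.hstack([a,b])[:,:,::-1],(800,327)))
mk(p,'blank1',0,8)
E
```

```text
[542.35799138 127.7677686   40.60201705] [-0.25302347  4.3307809  -2.94844445] 40.000033378601074
blank1 0.9 [331. 260.] [[487.5  68.9]]
blank1 0.84 [349. 243.] [[530.4  24. ]]
blank1 0.66 [352. 266.] [[472.   14.3]]
blank1 0.44 [323. 210.] [[615.4  91.2]]
blank1 0.41 [324. 235.] [[551.7  86.4]]
```

View pics/p1.png

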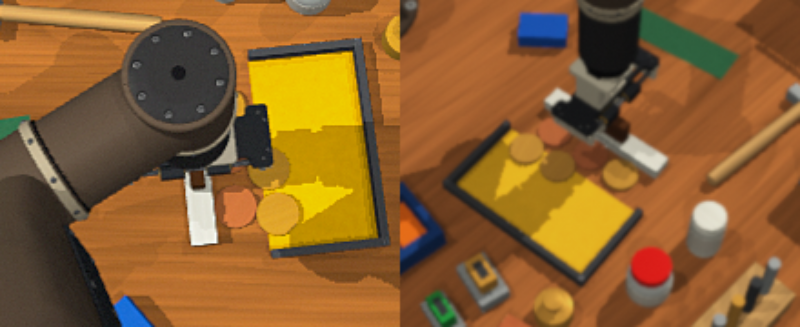

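The blanks travel in two rows ahead of the bar, all inside the width of the mouth (p1: front brass at (278,213), mouth corners at (250,50) and (275,255)). Finishing the push.

step_arm([
  [[0,0,0,0.012,-0.1,0,10],[0,0,0,0.024,-0.2,0,10],[0,0,0,0.037,-0.3,0,10],[0,0,0,0.049,-0.4,0,10],[0,0,0,0.061,-0.5,0,10],[0,0,0,0.073,-0.6,0,10],[0,0,0,0.086,-0.7,0,10],[0,0,0,0.098,-0.8,0,10],[0,0,0,0.11,-0.9,0,10],[0,0,0,0.117,-0.956,0,10]],
])

```text
time_s: 27.1
position: [551.7, 51.2, 40.6]
ee_rot: [-0.0, -0.061, 0.998, -0.0]
contact_force: [0.8, 2.0, -6.0]
gripper_width: 19.9
grip_force: 40.0
```

```bash
python3 - <<'E'
from m import *
s=arm.get_state();print(s['position'],s['contact_force'],s['grip_force'])
p=cam('top');q=cam('scene');save(q,'p2',(220,200,400,350),4)
m=np.array([552.9,41.2]);a=np.radians(7);Q=np.array([[np.cos(a),-np.sin(a)],[np.sin(a),np.cos(a)]])
for c in (p,q):
  for d in outline_of(c,'blank1')[:7]:
    r=rect(c,big(d['mask'])[0],8); print(round(d['score'],2),((r[0]-m)@Q).round(1),r[1])
E
```

```text
[551.68893541  51.21335584  40.58642989] [ 0.78928731  2.04865333 -6.01016281] 39.999234080314636
0.84 [-104.9  -84.8] [57.7 57.9]
0.78 [-40.3 -79.8] [39.7 56.7]
0.71 [-69.2 -34.9] [58.2 55.4]
0.27 [-180.3 -329.1] [234.9 181.5]
0.74 [-29.1 -87.1] [57.  59.3]
0.69 [ 72.7 -40. ] [53.6 61.6]
0.68 [  9.  -39.2] [57.4 59.9]
0.61 [-68.8 -51.2] [57.9 41.2]
0.49 [-104.4  -90.2] [55.3 50.5]
0.48 [-255.1  190.4] [50.9 87.8]
```

View pics/p2.png

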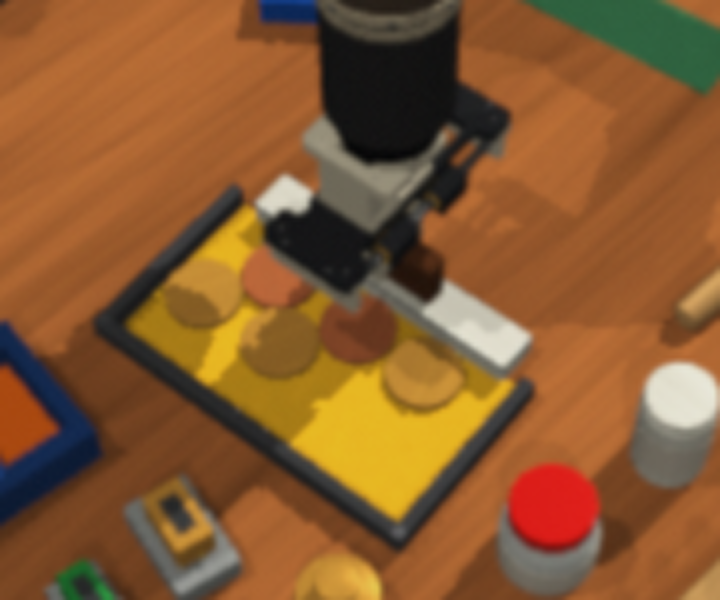

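All five blanks lie flat on the yellow floor in p2 (brass 203,292 / 280,342 / 423,375, copper 278,275 / 358,330). I'll push 5 mm more for margin, then carry the bar back.

step_arm([
  [[0,0,0,0.004,-0.03,0,10],[0,0,0,0.008,-0.065,0,10],[0,0,0,0.008,-0.065,0,10],[0,0,0,0,0,0,10],[0,0,0,-0.015,0.12,0,10],[0,0,0,-0.03,0.25,0,10],[0,0,0,-0.045,0.37,0.05,10],[0,0,0,-0.06,0.5,0.1,10],[0,0,0,-0.08,0.65,0.1,10],[0,0,0,-0.1,0.8,0.1,10]],
])

```text
time_s: 28.55
position: [543.5, 116.7, 48.7]
ee_rot: [0.0, -0.061, 0.998, 0.0]
contact_force: [0.1, -0.1, -3.6]
gripper_width: 19.6
grip_force: 40.0
```

step_arm([
  [[0,0,0,-0.03,0.1,0,10],[0,0,0,-0.06,0.2,0,10],[0,0,0,-0.09,0.3,0,10],[0,0,0,-0.12,0.4,0,10],[0,0,0,-0.15,0.5,0,10],[0,0,0,-0.18,0.6,0,10],[0,0,0,-0.21,0.7,0,10],[0,0,0,-0.24,0.8,0,10],[0,0,0,-0.27,0.9,0,10],[0,0,0,-0.3,1,0,10]],
])

```text
time_s: 29.8
position: [519.5, 196.3, 48.6]
ee_rot: [0.0, -0.061, 0.998, 0.0]
contact_force: [0.3, 0.9, -3.9]
gripper_width: 19.6
grip_force: 40.0
```

step_arm([
  [[0,0,0,-0.04,0.1,0,10],[0,0,0,-0.08,0.2,0,10],[0,0,0,-0.12,0.3,0,10],[0,0,0,-0.16,0.4,0,10],[0,0,0,-0.2,0.5,0,10],[0,0,0,-0.24,0.6,0,10],[0,0,0,-0.28,0.7,0,10],[0,0,0,-0.32,0.8,0,10],[0,0,0,-0.36,0.9,0,10],[0,0,0,-0.4,1,0,10]],
])

```text
time_s: 31.05
position: [487.4, 276.3, 48.6]
ee_rot: [0.0, -0.061, 0.998, 0.0]
contact_force: [1.1, -0.5, -3.4]
gripper_width: 20.1
grip_force: 40.0
```

step_arm([
  [[0,0,0,-0.04,0.1,0,10],[0,0,0,-0.08,0.2,0,10],[0,0,0,-0.12,0.3,0,10],[0,0,0,-0.16,0.4,0,10],[0,0,0.001,-0.2,0.5,0,10],[0,0,0.002,-0.24,0.6,0,10],[0,0,0.003,-0.28,0.7,0,10],[0,0,0.004,-0.32,0.8,0,10],[0,0,0.005,-0.36,0.9,0,10],[0,0,0.006,-0.4,1,0,10]],
])

```text
time_s: 32.3
position: [455.4, 356.3, 48.6]
ee_rot: [0.0, -0.08, 0.997, 0.0]
contact_force: [-0.1, 1.1, -4.6]
gripper_width: 19.6
grip_force: 40.0
```

step_arm([
  [[0,0,0,0,0.05,0,10],[0,0,0,0,0.1,0,10],[0,0,0,0,0.15,0,10],[0,0,0,0,0.2,0,10],[0,0,0,0,0.25,0,10],[0,0,0,0,0.3,0,10],[0,0,0,0,0.3,-0.05,10],[0,0,0,0,0.3,-0.1,10],[0,0,0,0,0.3,-0.12,10],[0,0,0,0,0.3,-0.12,10]],
])

```text
time_s: 33.55
position: [455.6, 379.7, 38.9]
ee_rot: [-0.0, -0.08, 0.997, -0.0]
contact_force: [-0.2, -0.0, -4.2]
gripper_width: 19.5
grip_force: 40.0
```

step_arm([
  [[0,0,0,0,0,-0.01,10],[0,0,0,0,0,-0.02,10],[0,0,0,0,0,-0.02,30],[0,0,0,0,0,-0.02,60],[0,0,0,0,0,-0.02,60],[0,0,0,0,0,-0.02,60],[0,0,0,0,0,0.1,60],[0,0,0,0,0,0.4,60],[0,0,0,0,0,0.7,60],[0,0,0,0,0,1,60]],
])

```text
time_s: 34.8
position: [455.7, 379.8, 120.4]
ee_rot: [0.0, -0.08, 0.997, 0.0]
contact_force: [0.5, 1.0, -0.9]
gripper_width: 59.9
grip_force: 0.0
```

step_arm([
  [[0,0,0,0.05,-0.1,0.1,87],[0,0,0,0.1,-0.2,0.2,87],[0,0,0,0.15,-0.3,0.3,87],[0,0,0,0.2,-0.4,0.4,87],[0,0,0,0.25,-0.5,0.5,87],[0,0,0,0.3,-0.6,0.6,87],[0,0,0,0.35,-0.7,0.7,87],[0,0,0,0.4,-0.8,0.8,87],[0,0,0,0.45,-0.9,0.9,87],[0,0,0,0.5,-1,1,87]],
])

```text
time_s: 36.05
position: [495.9, 299.2, 199.5]
ee_rot: [0.0, -0.08, 0.997, 0.0]
contact_force: [0.5, 0.0, 0.3]
gripper_width: 87.0
grip_force: 0.0
```

step_arm([
  [[0,0,0,0.05,-0.1,0.05,87],[0,0,0,0.1,-0.2,0.1,87],[0,0,0,0.15,-0.3,0.15,87],[0,0,0,0.2,-0.4,0.2,87],[0,0,0,0.25,-0.5,0.25,87],[0,0,0,0.3,-0.6,0.3,87],[0,0,0,0.35,-0.7,0.35,87],[0,0,0,0.4,-0.8,0.4,87],[0,0,0,0.45,-0.9,0.45,87],[0,0,0,0.5,-1,0.5,87]],
])

```text
time_s: 37.3
position: [535.9, 219.2, 239.2]
ee_rot: [-0.0, -0.08, 0.997, 0.0]
contact_force: [0.4, -0.5, 0.0]
gripper_width: 87.1
grip_force: 0.0
```

```bash
python3 - <<'E'
from m import *
p=cam('top')
hsv=cv2.cvtColor(p['img'],cv2.COLOR_RGB2HSV); H,S,V=cv2.split(hsv)
def roi(m,x0,y0,x1,y1):
    o=np.zeros_like(m);o[y0:y1,x0:x1]=m[y0:y1,x0:x1];return o
a=roi((S<60)&(V>150),185,205,235,335); print('se',rect(p,np.vstack(big(a,2)),22))
m=np.array([552.9,41.2]);t=np.radians(7);Q=np.array([[np.cos(t),-np.sin(t)],[np.sin(t),np.cos(t)]])
for d in outline_of(p,'blank1')[:7]:
    r=rect(p,big(d['mask'])[0],8); print(round(d['score'],2),((r[0]-m)@Q).round(1),r[1])
E
```

```text
se (array([473.1, 376. ]), array([ 89.9, 272.2]), 83.7)
0.94 [-68.2 -38.9] [60.8 57.9]
0.74 [  3.8 -37.4] [56.7 58.6]
0.66 [ 63.9 -25.3] [55.  56.4]
0.65 [-105.1  -86.1] [58.  59.1]
0.6 [-31.1 -85.4] [55.8 59. ]
```

```bash
python3 - <<'E'
from m import *
p=cam('top');save(p,'t3',(180,160,420,340),3)
m=np.array([552.9,41.2]);t=np.radians(7);Q=np.array([[np.cos(t),-np.sin(t)],[np.sin(t),np.cos(t)]])
q=cam('wrist')
for c in (p,q):
  for d in outline_of(c,'blank1')[:7]:
    r=rect(c,big(d['mask'])[0],8); print(round(d['score'],2),((r[0]-m)@Q).round(1),r[1])
E
```

```text
0.95 [-104.   -87.6] [57.8 55.5]
0.78 [ 62.6 -25.2] [57.7 56.4]
0.74 [  3.9 -36.1] [56.8 56. ]
0.65 [-31.4 -85.9] [56.3 59.8]
0.58 [-68.4 -40.2] [55.8 55.4]
0.89 [  3.6 -36.6] [58.1 62.1]
0.83 [ 59.1 -22.6] [59.9 57.4]
0.82 [-105.1  -85.8] [60.8 57.9]
0.81 [-31.2 -84.7] [58.5 59.9]
0.56 [-69.4 -38.8] [58.7 61.7]
```

View pics/t3.png

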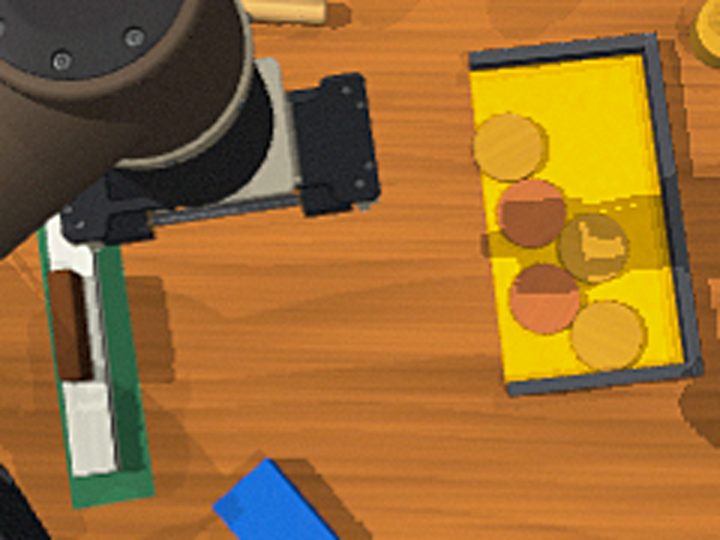

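A knock has moved one brass blank back to pen y about -24, overhanging the mouth at (510,147) in t3. The other four are in, and the bar lies on its mat. I'll take the straightedge again and push it home.

step_arm([
  [[0,0,0,-0.05,0.1,-0.055,60],[0,0,0,-0.1,0.2,-0.11,60],[0,0,0,-0.15,0.3,-0.165,60],[0,0,0,-0.2,0.4,-0.22,60],[0,0,0,-0.25,0.5,-0.275,60],[0,0,0,-0.3,0.6,-0.33,60],[0,0,0,-0.35,0.7,-0.385,60],[0,0,0,-0.4,0.8,-0.44,60],[0,0,0,-0.45,0.9,-0.495,60],[0,0,0,-0.5,1,-0.55,60]],
])

```text
time_s: 38.85
position: [495.4, 300.3, 194.7]
ee_rot: [0.0, -0.08, 0.997, 0.0]
contact_force: [0.4, 0.1, 0.2]
gripper_width: 59.9
grip_force: 0.0
```

step_arm([
  [[0,0,0,-0.05,0.1,-0.1,60],[0,0,0,-0.1,0.2,-0.2,60],[0,0,0,-0.15,0.3,-0.3,60],[0,0,0,-0.2,0.4,-0.4,60],[0,0,0,-0.25,0.5,-0.5,60],[0,0,0,-0.3,0.6,-0.6,60],[0,0,0,-0.35,0.7,-0.7,60],[0,0,0,-0.4,0.8,-0.8,60],[0,0,0,-0.45,0.9,-0.9,60],[0,0,0,-0.5,1,-1,60]],
])

```text
time_s: 40.1
position: [455.4, 380.3, 114.4]
ee_rot: [0.0, -0.08, 0.997, 0.0]
contact_force: [-0.5, -0.1, -0.2]
gripper_width: 59.9
grip_force: 0.0
```

step_arm([
  [[0,0,0,0,0.01,-0.1,60],[0,0,0,0,0.01,-0.25,60],[0,0,0,0,0.01,-0.4,60],[0,0,0,0,0.01,-0.55,60],[0,0,0,0,0.01,-0.7,60],[0,0,0,0,0.01,-0.85,60],[0,0,0,0,0.01,-0.96,60],[0,0,0,0,0.01,-0.96,40],[0,0,0,0,0.01,-0.96,25],[0,0,0,0,0.01,-0.96,10]],
])

```text
time_s: 41.35
position: [455.9, 380.9, 38.7]
ee_rot: [0.0, -0.08, 0.997, 0.0]
contact_force: [0.7, -0.7, 0.7]
gripper_width: 35.6
grip_force: 0.0
```

step_arm([
  [[0,0,0,0,0,0,10],[0,0,0,0,0,0,10],[0,0,0,0,0,0,10],[0,0,0,0,0,0,10],[0,0,0,0,0,0.06,10],[0,0,0,0,0,0.12,10],[0,0,0,0,-0.05,0.13,10],[0,0,0,0,-0.12,0.13,10],[0,0,0,0,-0.2,0.13,10],[0,0,0,0,-0.3,0.13,10]],
], squeeze=40)

```text
time_s: 42.6
position: [455.6, 355.9, 48.4]
ee_rot: [-0.0, -0.08, 0.997, -0.0]
contact_force: [-0.3, 0.0, -3.7]
gripper_width: 20.2
grip_force: 40.0
```

```bash
python3 - <<'E'
from m import *
print(arm.get_state())
E
```

```text
{'time_s': 42.6, 'joints': array([ 1.00136608e+00,  3.77115435e-01, -4.20022086e-01, -2.99950378e-05,
       -7.73878494e-01, -2.41164715e+00]), 'joint_vel': array([-0.06430628, -0.05582073, -0.09249867,  0.00069726,  0.03546669,
        0.06348432]), 'effort': array([  0.52899694, -53.77106667,  23.32185745,   5.6458734 ,
        -0.13662335,  -0.11839258]), 'position': array([455.57712368, 355.92682252,  48.44062595]), 'ee_rot': array([-7.47945830e-05, -8.01608043e-02,  9.96781939e-01, -8.11258106e-05]), 'contact_force': array([-2.69506815e-01,  1.59691678e-03, -3.73559923e+00]), 'wrist_torque': array([0.06168941, 0.02739917, 0.02924038]), 'grip_force': 39.96312081813812, 'gripper_width': 20.236106862374598}
```

Grasped and lifted; carrying it to the mouth.

step_arm([
  [[0,0,-0.001,0.04,-0.1,0,10],[0,0,-0.002,0.08,-0.2,0,10],[0,0,-0.003,0.12,-0.3,0,10],[0,0,-0.004,0.16,-0.4,0,10],[0,0,-0.005,0.2,-0.5,0,10],[0,0,-0.006,0.24,-0.6,0,10],[0,0,-0.006,0.28,-0.7,0,10],[0,0,-0.006,0.32,-0.8,0,10],[0,0,-0.006,0.36,-0.9,0,10],[0,0,-0.006,0.4,-1,0,10]],
])

```text
time_s: 43.85
position: [487.8, 276.0, 48.6]
ee_rot: [-0.0, -0.061, 0.998, 0.0]
contact_force: [0.1, -0.4, -3.7]
gripper_width: 19.7
grip_force: 40.0
```

step_arm([
  [[0,0,0,0.04,-0.1,0,10],[0,0,0,0.08,-0.2,0,10],[0,0,0,0.12,-0.3,0,10],[0,0,0,0.16,-0.4,0,10],[0,0,0,0.2,-0.5,0,10],[0,0,0,0.24,-0.6,0,10],[0,0,0,0.28,-0.7,0,10],[0,0,0,0.32,-0.8,0,10],[0,0,0,0.36,-0.9,0,10],[0,0,0,0.4,-1,0,10]],
])

```text
time_s: 45.1
position: [519.9, 196.0, 48.6]
ee_rot: [0.0, -0.061, 0.998, -0.0]
contact_force: [-0.8, -0.1, -3.8]
gripper_width: 19.7
grip_force: 40.0
```

step_arm([
  [[0,0,0,0.03,-0.1,0,10],[0,0,0,0.06,-0.2,0,10],[0,0,0,0.09,-0.3,0,10],[0,0,0,0.12,-0.4,0,10],[0,0,0,0.15,-0.5,0,10],[0,0,0,0.18,-0.6,0,10],[0,0,0,0.21,-0.7,0,10],[0,0,0,0.24,-0.8,-0.02,10],[0,0,0,0.27,-0.9,-0.06,10],[0,0,0,0.3,-1,-0.1,10]],
])

```text
time_s: 46.35
position: [543.7, 116.0, 40.2]
ee_rot: [-0.0, -0.061, 0.998, -0.0]
contact_force: [0.4, 0.4, -4.3]
gripper_width: 19.6
grip_force: 40.0
```

step_arm([
  [[0,0,0,0.011,-0.09,0,10],[0,0,0,0.022,-0.18,0,10],[0,0,0,0.033,-0.27,0,10],[0,0,0,0.044,-0.36,0,10],[0,0,0,0.055,-0.45,0,10],[0,0,0,0.066,-0.54,0,10],[0,0,0,0.077,-0.63,0,10],[0,0,0,0.088,-0.72,0,10],[0,0,0,0.099,-0.81,0,10],[0,0,0,0.107,-0.88,0,10]],
])

```text
time_s: 47.6
position: [552.4, 46.0, 40.6]
ee_rot: [0.0, -0.061, 0.998, 0.0]
contact_force: [0.4, 2.7, -3.9]
gripper_width: 19.7
grip_force: 40.0
```

```bash
python3 - <<'E'
from m import *
m=np.array([552.9,41.2]);t=np.radians(7);Q=np.array([[np.cos(t),-np.sin(t)],[np.sin(t),np.cos(t)]])
for n in ('top','scene'):
  c=cam(n)
  for d in outline_of(c,'blank1')[:7]:
    r=rect(c,big(d['mask'])[0],8); print(n,round(d['score'],2),((r[0]-m)@Q).round(1),r[1])
E
```

```text
top 0.8 [-105.2  -87.4] [52.7 57.9]
top 0.78 [-38.8 -87.6] [45.1 57. ]
top 0.62 [-67.8 -40. ] [60.  60.1]
top 0.27 [  -3.3 -432.8] [62.9 72.5]
scene 0.84 [ 65.6 -47.7] [56.5 58.1]
scene 0.84 [  9.7 -47.4] [58.7 54.5]
scene 0.56 [-32.9 -94.5] [54.  59.4]
scene 0.52 [-104.4  -92.4] [54.5 58.9]
```

step_arm([
  [[0,0,0,0.004,-0.03,0,10],[0,0,0,0.004,-0.03,0,10],[0,0,0,0.004,-0.03,0,10],[0,0,0,0,0,0,10],[0,0,0,-0.015,0.12,0,10],[0,0,0,-0.03,0.25,0,10],[0,0,0,-0.045,0.37,0.05,10],[0,0,0,-0.06,0.5,0.1,10],[0,0,0,-0.08,0.65,0.1,10],[0,0,0,-0.1,0.8,0.1,10]],
])

```text
time_s: 49.05
position: [544.1, 111.1, 48.6]
ee_rot: [0.0, -0.061, 0.998, 0.0]
contact_force: [0.5, -0.1, -3.6]
gripper_width: 20.0
grip_force: 40.0
```

step_arm([
  [[0,0,0,-0.03,0.1,0,10],[0,0,0,-0.06,0.2,0,10],[0,0,0,-0.09,0.3,0,10],[0,0,0,-0.12,0.4,0,10],[0,0,0,-0.15,0.5,0,10],[0,0,0,-0.18,0.6,0,10],[0,0,0,-0.21,0.7,0,10],[0,0,0,-0.24,0.8,0,10],[0,0,0,-0.27,0.9,0,10],[0,0,0,-0.3,1,0,10]],
])

```text
time_s: 50.3
position: [520.0, 190.7, 48.5]
ee_rot: [-0.0, -0.061, 0.998, -0.0]
contact_force: [0.4, 0.1, -3.8]
gripper_width: 19.7
grip_force: 40.0
```

step_arm([
  [[0,0,0,-0.04,0.1,0,10],[0,0,0,-0.08,0.2,0,10],[0,0,0,-0.12,0.3,0,10],[0,0,0,-0.16,0.4,0,10],[0,0,0,-0.2,0.5,0,10],[0,0,0,-0.24,0.6,0,10],[0,0,0,-0.28,0.7,0,10],[0,0,0,-0.32,0.8,0,10],[0,0,0,-0.36,0.9,0,10],[0,0,0,-0.4,1,0,10]],
])

```text
time_s: 51.55
position: [488.0, 270.7, 48.6]
ee_rot: [-0.0, -0.061, 0.998, -0.0]
contact_force: [-0.2, 0.5, -3.7]
gripper_width: 19.9
grip_force: 40.0
```

step_arm([
  [[0,0,0,-0.04,0.1,0,10],[0,0,0,-0.08,0.2,0,10],[0,0,0,-0.12,0.3,0,10],[0,0,0,-0.16,0.4,0,10],[0,0,0.001,-0.2,0.5,0,10],[0,0,0.002,-0.24,0.6,0,10],[0,0,0.003,-0.28,0.7,0,10],[0,0,0.004,-0.32,0.8,0,10],[0,0,0.005,-0.36,0.9,0,10],[0,0,0.006,-0.4,1,0,10]],
])

```text
time_s: 52.8
position: [456.0, 350.7, 48.6]
ee_rot: [0.0, -0.08, 0.997, 0.0]
contact_force: [0.3, 1.2, -4.6]
gripper_width: 19.5
grip_force: 40.0
```

step_arm([
  [[0,0,0,0,0.08,0,10],[0,0,0,0,0.16,0,10],[0,0,0,0,0.24,0,10],[0,0,0,0,0.32,0,10],[0,0,0,0,0.37,0,10],[0,0,0,0,0.37,0,10],[0,0,0,0,0.37,-0.05,10],[0,0,0,0,0.37,-0.1,10],[0,0,0,0,0.37,-0.13,10],[0,0,0,0,0.37,-0.145,10]],
])

```text
time_s: 54.05
position: [456.1, 379.3, 38.3]
ee_rot: [-0.0, -0.08, 0.997, -0.0]
contact_force: [-8.8, -4.8, 20.3]
gripper_width: 19.4
grip_force: 40.0
```

step_arm([
  [[0,0,0,0,0,0,10],[0,0,0,0,0,0,30],[0,0,0,0,0,0,60],[0,0,0,0,0,0,60],[0,0,0,0,0,0,60],[0,0,0,0,0,0.1,60],[0,0,0,0,0,0.3,60],[0,0,0,0,0,0.5,60],[0,0,0,0,0,0.75,60],[0,0,0,0,0,1,60]],
])

```text
time_s: 55.3
position: [456.4, 380.0, 119.0]
ee_rot: [0.0, -0.08, 0.997, 0.001]
contact_force: [-0.5, 0.5, 0.4]
gripper_width: 60.1
grip_force: 0.0
```

step_arm([
  [[0,0,0,0.08,-0.1,0.1,87],[0,0,0,0.16,-0.2,0.2,87],[0,0,0,0.24,-0.3,0.3,87],[0,0,0,0.32,-0.4,0.4,87],[0,0,0,0.4,-0.5,0.5,87],[0,0,0,0.48,-0.6,0.6,87],[0,0,0,0.56,-0.7,0.7,87],[0,0,0,0.64,-0.8,0.8,87],[0,0,0,0.72,-0.9,0.9,87],[0,0,0,0.8,-1,1,87]],
])

```text
time_s: 56.55
position: [520.6, 299.2, 197.5]
ee_rot: [0.0, -0.08, 0.997, -0.0]
contact_force: [-0.5, -1.2, 0.0]
gripper_width: 87.0
grip_force: 0.0
```

step_arm([
  [[0,0,0,0.05,-0.1,0.05,87],[0,0,0,0.1,-0.2,0.1,87],[0,0,0,0.15,-0.3,0.15,87],[0,0,0,0.2,-0.4,0.2,87],[0,0,0,0.25,-0.5,0.25,87],[0,0,0,0.3,-0.6,0.3,87],[0,0,0,0.35,-0.7,0.35,87],[0,0,0,0.4,-0.8,0.4,87],[0,0,0,0.45,-0.9,0.45,87],[0,0,0,0.5,-1,0.5,87]],
])

```text
time_s: 57.8
position: [560.4, 219.2, 237.2]
ee_rot: [-0.0, -0.08, 0.997, 0.0]
contact_force: [0.1, 0.7, -0.2]
gripper_width: 87.0
grip_force: 0.0
```

```bash
cat > chk.py <<'E'
from m import *
m=np.array([552.9,41.2]);t=np.radians(7);Q=np.array([[np.cos(t),-np.sin(t)],[np.sin(t),np.cos(t)]])
c=cam('top')
for d in outline_of(c,'blank1')[:7]:
    r=rect(c,big(d['mask'])[0],8); print(round(d['score'],2),((r[0]-m)@Q).round(1),r[1])
for d in outline_of(c,'straightedge')[:2]: print('se',rect(c,big(d['mask'])[0],22))
E
python3 chk.py
```

```text
0.9 [ 64.7 -42.2] [54.7 55.5]
0.81 [-31.5 -89.3] [58.8 58.6]
0.77 [-105.5  -89.9] [57.7 58. ]
0.67 [-67.4 -42.8] [58.3 55.4]
0.62 [  4.  -41.9] [57.7 56.5]
se (array([457.9, 379.2]), array([240.1,  47.9]), 9.1)
```

Blanks are home and the bar is on its mat. Moving on to the dies.

step_arm([
  [[0,0,0,0.03,-0.1,0,87],[0,0,0,0.06,-0.2,0,87],[0,0,0,0.09,-0.3,0,87],[0,0,0,0.12,-0.4,0,87],[0,0,0,0.15,-0.5,0,87],[0,0,0,0.18,-0.6,0,87],[0,0,0,0.21,-0.7,0,87],[0,0,0,0.24,-0.8,0,87],[0,0,0,0.27,-0.9,0,87],[0,0,0,0.3,-1,0,87]],
])

```text
time_s: 59.2
position: [584.3, 139.3, 237.0]
ee_rot: [-0.0, -0.08, 0.997, 0.0]
contact_force: [1.1, 0.4, 0.6]
gripper_width: 87.0
grip_force: 0.0
```

step_arm([
  [[0,0,0,0.03,-0.1,0,87],[0,0,0,0.06,-0.2,0,87],[0,0,0,0.09,-0.3,0,87],[0,0,0,0.12,-0.4,0,87],[0,0,0,0.15,-0.5,0,87],[0,0,0,0.18,-0.6,0,87],[0,0,0,0.21,-0.7,0,87],[0,0,0,0.24,-0.8,0,87],[0,0,0,0.27,-0.9,0,87],[0,0,0,0.3,-1,0,87]],
])

```text
time_s: 60.45
position: [608.3, 59.2, 236.9]
ee_rot: [-0.0, -0.08, 0.997, -0.0]
contact_force: [1.1, -0.2, -0.3]
gripper_width: 86.7
grip_force: 0.0
```

step_arm([
  [[0,0,0,0.03,-0.1,0,87],[0,0,0,0.06,-0.2,0,87],[0,0,0,0.09,-0.3,0,87],[0,0,0,0.12,-0.4,0,87],[0,0,0,0.15,-0.5,0,87],[0,0,0,0.18,-0.6,0,87],[0,0,0,0.21,-0.7,0,87],[0,0,0,0.24,-0.8,0,87],[0,0,0,0.27,-0.9,0,87],[0,0,0,0.3,-1,0,87]],
])

```text
time_s: 61.7
position: [632.4, -20.8, 236.9]
ee_rot: [-0.0, -0.08, 0.997, 0.0]
contact_force: [-0.4, -0.3, 0.5]
gripper_width: 86.9
grip_force: 0.0
```

step_arm([
  [[0,0,-0.004,0.03,-0.1,0,87],[0,0,-0.008,0.06,-0.2,0,87],[0,0,-0.012,0.09,-0.3,0,87],[0,0,-0.016,0.12,-0.4,0,87],[0,0,-0.02,0.15,-0.5,0,87],[0,0,-0.024,0.18,-0.6,0,87],[0,0,-0.03,0.21,-0.7,0,87],[0,0,-0.035,0.24,-0.8,0,87],[0,0,-0.04,0.27,-0.9,0,87],[0,0,-0.045,0.3,-1,0,87]],
])

```text
time_s: 62.95
position: [656.4, -100.7, 237.0]
ee_rot: [0.0, 0.062, 0.998, 0.0]
contact_force: [0.3, 0.1, 0.7]
gripper_width: 87.1
grip_force: 0.0
```

step_arm([
  [[0,0,0,0.04,-0.1,0,87],[0,0,0,0.08,-0.2,0,87],[0,0,0,0.12,-0.3,0,87],[0,0,0,0.16,-0.4,0,87],[0,0,0,0.2,-0.5,0,87],[0,0,0,0.24,-0.6,0,87],[0,0,0,0.28,-0.7,0,87],[0,0,0,0.32,-0.8,0,87],[0,0,0,0.36,-0.9,0,87],[0,0,0,0.4,-1,0,87]],
])

```text
time_s: 64.2
position: [688.4, -180.8, 237.0]
ee_rot: [-0.0, 0.061, 0.998, 0.0]
contact_force: [-0.3, -0.6, -0.1]
gripper_width: 86.8
grip_force: 0.0
```

step_arm([
  [[0,0,0,0.02,-0.1,0,87],[0,0,0,0.04,-0.2,0,87],[0,0,0,0.06,-0.3,0,87],[0,0,0,0.08,-0.4,0,87],[0,0,0,0.1,-0.5,0,87],[0,0,0,0.12,-0.6,0,87],[0,0,0,0.14,-0.7,0,87],[0,0,0,0.16,-0.8,0,87],[0,0,0,0.18,-0.9,0,87],[0,0,0,0.2,-1,0,87]],
])

```text
time_s: 65.45
position: [704.3, -260.8, 236.9]
ee_rot: [-0.0, 0.061, 0.998, 0.0]
contact_force: [-0.1, -0.4, 0.7]
gripper_width: 87.1
grip_force: 0.0
```

```bash
python3 - <<'E'
from m import *
p=cam('wrist');save(p,'w3');np.save('w3.npy',p,allow_pickle=True)
print(arm.get_state()['position'],p['wc'].round(2))
for l,z in [('recess_a',40),('die_a',0),('keeper_top',54)]: mk(p,l,z,3)
for d in outline_of(p,'die_a')[:3]: print(rect(p,big(d['mask'])[0],25),d['box'])
E
```

```text
[ 704.29374431 -261.69584952  236.82898331] [[ 1.2000e-01 -9.6000e-01 -2.5000e-01  6.3592e+02]
 [ 9.9000e-01  1.2000e-01  3.0000e-02 -2.5204e+02]
 [ 0.0000e+00 -2.6000e-01  9.7000e-01  3.9338e+02]
 [ 0.0000e+00  0.0000e+00  0.0000e+00  1.0000e+00]]
die_a 0.95 [279. 115.] [[ 608.3 -284.1]]
die_a 0.69 [353. 104.] [[ 607.1 -208.8]]
die_a 0.59 [180. 118.] [[ 599.  -385.5]]
(array([ 610.1, -288.9]), array([40.7, 69. ]), 80.2) [0.3937, 0.1542, 0.4595, 0.32]
(array([ 601.7, -383.5]), array([60.8, 64.1]), 11.0) [0.2009, 0.1631, 0.3356, 0.3281]
(array([ 607.1, -207.6]), array([50.3, 78.9]), 78.4) [0.5106, 0.109, 0.6083, 0.3021]
```

View pics/w3.png

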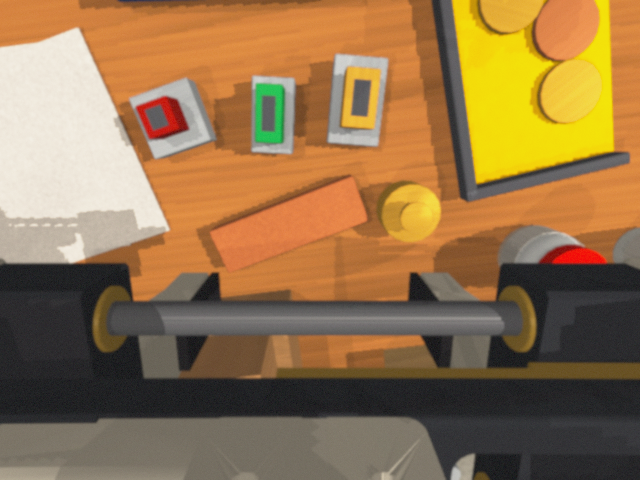

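The wrist view shows dies b (red, 172,118), c (green, 272,114) and a (brass, 358,100), all upright. I'll refine the bolster from the saved near-nadir w1 view.

```bash
cat > bol.py <<'E'
from m import *
def bolster(p,x0=0,x1=640,y1=290):
    hsv=cv2.cvtColor(p['img'],cv2.COLOR_RGB2HSV); H,S,V=cv2.split(hsv)
    b=(H>100)&(H<125)&(S>120); b[y1:]=0; b[:,:x0]=0; b[:,x1:]=0
    print('top',rect(p,big(b)[0],40))
    c,hh=cv2.findContours(b.astype(np.uint8),cv2.RETR_CCOMP,cv2.CHAIN_APPROX_NONE)
    for k in range(len(c)):
        if hh[0][k][3]>=0 and cv2.contourArea(c[k])>300: print('hole',rect(p,c[k],40))
    o=(H>5)&(H<20)&(S>200)&(V>150)
    for l in ['recess_a']: mk(p,l,40,3)
E
python3 - <<'E'
from bol import *
p=vision.capture('wrist'); p['img']=cv2.imread('pics/w1.png')[:,:,::-1].copy()
T=np.eye(4);T[:3,:3]=R.from_quat([-.127057,.991895,0,0]).as_matrix();T[:3,3]=[490.7,-332.6,226.6]
p['wc']=T@np.array(p['hand_eye'])
try: bolster(p)
except Exception as e: print(e)
q=cam('wrist');hsv=cv2.cvtColor(q['img'],cv2.COLOR_RGB2HSV); H,S,V=cv2.split(hsv)
for n,m,h in [('a',(H>18)&(H<30)&(S>170)&(V>150),(330,60,390,140)),('c',(H>50)&(H<85)&(S>150),(245,70,300,150)),('b',((H<6)|(H>174))&(S>170),(130,85,200,150))]:
    o=np.zeros_like(m);o[h[1]:h[3],h[0]:h[2]]=m[h[1]:h[3],h[0]:h[2]]
    print(n,'form',rect(q,big(o)[0],55))
for d in outline_of(q,'die_a')[:3]: print(rect(q,big(d['mask'])[0],25))
E
```

```text
top (array([ 439.7, -305.2]), array([217. , 117.6]), 84.5)
hole (array([ 445.1, -241.1]), array([48.7, 79.7]), 84.6)
hole (array([ 438.7, -308.2]), array([60.6, 61.7]), 84.5)
hole (array([ 432.9, -367.5]), array([43.3, 70.4]), 84.3)
a form (array([ 607.3, -208.5]), array([28.6, 48.2]), 78.8)
c form (array([ 610.2, -288.1]), array([23.7, 47.9]), 80.6)
b form (array([ 602.1, -382.2]), array([30.3, 35.6]), 11.0)
(array([ 609.7, -288.8]), array([40.8, 69.8]), 79.9)
(array([ 607.1, -207.6]), array([50.2, 78.9]), 78.4)
(array([ 601.9, -383.3]), array([61.6, 66.2]), 11.2)
```

step_arm([
  [[0,0,-0.001,-0.06,0.033,-0.08,50],[0,0,-0.002,-0.12,0.066,-0.16,50],[0,0,-0.004,-0.18,0.1,-0.24,50],[0,0,-0.005,-0.24,0.13,-0.32,50],[0,0,-0.006,-0.3,0.165,-0.4,50],[0,0,-0.007,-0.36,0.2,-0.48,50],[0,0,-0.009,-0.42,0.23,-0.56,50],[0,0,-0.01,-0.48,0.26,-0.64,50],[0,0,-0.011,-0.54,0.3,-0.72,50],[0,0,-0.012,-0.6,0.33,-0.8,50]],
])

```text
time_s: 67.15
position: [655.9, -233.6, 172.5]
ee_rot: [-0.0, 0.099, 0.995, 0.0]
contact_force: [0.1, 0.5, 0.6]
gripper_width: 50.2
grip_force: 0.0
```

step_arm([
  [[0,0,0,-0.06,0.033,-0.08,50],[0,0,0,-0.12,0.066,-0.16,50],[0,0,0,-0.18,0.1,-0.24,50],[0,0,0,-0.24,0.13,-0.32,50],[0,0,0,-0.3,0.165,-0.4,50],[0,0,0,-0.36,0.2,-0.48,50],[0,0,0,-0.42,0.23,-0.56,50],[0,0,0,-0.48,0.26,-0.64,50],[0,0,0,-0.54,0.3,-0.72,50],[0,0,0,-0.61,0.325,-0.8,50]],
])

```text
time_s: 68.4
position: [607.1, -207.6, 108.5]
ee_rot: [0.0, 0.099, 0.995, -0.0]
contact_force: [-0.4, 0.1, 1.1]
gripper_width: 49.8
grip_force: 0.0
```

step_arm([
  [[0,0,0,0,0,-0.1,50],[0,0,0,0,0,-0.2,50],[0,0,0,0,0,-0.3,50],[0,0,0,0,0,-0.4,50],[0,0,0,0,0,-0.5,50],[0,0,0,0,0,-0.6,50],[0,0,0,0,0,-0.7,50],[0,0,0,0,0,-0.8,50],[0,0,0,0,0,-0.9,50],[0,0,0,0,0,-0.98,50]],
])

```text
time_s: 69.65
position: [607.3, -207.8, 30.0]
ee_rot: [-0.0, 0.099, 0.995, -0.0]
contact_force: [-0.8, -0.5, 0.3]
gripper_width: 50.0
grip_force: 0.0
```

step_arm([
  [[0,0,0,0,0,0,45],[0,0,0,0,0,0,40],[0,0,0,0,0,0,35],[0,0,0,0,0,0,31],[0,0,0,0,0,0,20],[0,0,0,0,0,0,20],[0,0,0,0,0,0,20],[0,0,0,0,0,0,20],[0,0,0,0,0,0,20],[0,0,0,0,0,0,20]],
], squeeze=50)

```text
time_s: 70.9
position: [607.5, -207.9, 30.8]
ee_rot: [0.0, 0.099, 0.995, -0.0]
contact_force: [-1.4, -0.1, 4.5]
gripper_width: 29.5
grip_force: 50.0
```

step_arm([
  [[0,0,0,0,0,0.05,20],[0,0,0,0,0,0.1,20],[0,0,0,0,0,0.2,20],[0,0,0,0,0,0.3,20],[0,0,0,0,0,0.4,20],[0,0,0,0,0,0.5,20],[0,0,0,0,0,0.6,20],[0,0,0,0,0,0.75,20],[0,0,0,0,0,0.9,20],[0,0,0,0,0,1,20]],
])

```text
time_s: 72.15
position: [607.8, -207.8, 111.8]
ee_rot: [0.001, 0.099, 0.995, 0.0]
contact_force: [0.5, -0.4, -4.5]
gripper_width: 29.9
grip_force: 50.0
```

step_arm([
  [[0,0,0.002,-0.07,-0.04,0.06,20],[0,0,0.004,-0.15,-0.08,0.12,20],[0,0,0.006,-0.22,-0.13,0.18,20],[0,0,0.008,-0.3,-0.18,0.24,20],[0,0,0.01,-0.38,-0.23,0.3,20],[0,0,0.012,-0.46,-0.28,0.36,20],[0,0,0.014,-0.54,-0.33,0.42,20],[0,0,0.016,-0.62,-0.38,0.48,20],[0,0,0.0164,-0.7,-0.44,0.55,20],[0,0,0.0164,-0.75,-0.5,0.6,20]],
])

```text
time_s: 73.4
position: [547.1, -248.2, 159.1]
ee_rot: [0.0, 0.047, 0.999, -0.0]
contact_force: [0.1, -1.5, -5.7]
gripper_width: 30.0
grip_force: 50.0
```

```bash
python3 - <<'E'
from bol import *
print(arm.get_state()['position'])
p=cam('wrist');save(p,'w4');print(p['wc'][:3,3])
bolster(p)
mk(p,'keeper_top',54,1)
E
```

```text
[ 547.06454583 -248.16931339  159.07446993]
[ 478.42007671 -241.33303356  315.48126574]
top (array([ 441.7, -304.6]), array([217.4, 115.4]), 84.6)
hole (array([ 444.2, -300.1]), array([57.7, 59.4]), 84.6)
hole (array([ 438.4, -362.4]), array([35.4, 68. ]), 84.5)
hole (array([ 450.5, -235.8]), array([50.7, 77.3]), 84.5)
recess_a 0.84 [128.  89.] [[ 433.3 -367.5]]
recess_a 0.75 [316.  95.] [[ 449.1 -236.9]]
recess_a 0.58 [215.  93.] [[ 441.2 -307.9]]
```

View pics/w4.png

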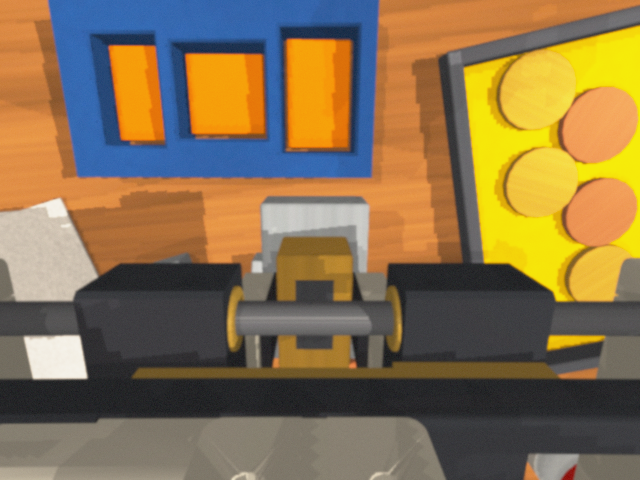

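w4: the bolster's recess mouths are at a (284–356, 26–153), b (175–267) and c (92–157), with the held die's foot edge at row 198, columns 262–368.

```bash
python3 - <<'E'
from h import *
p=cam('wrist')
a=np.radians(84.5-90);X=np.array([np.cos(a),np.sin(a)]);Y=np.array([-X[1],X[0]])
def f(n,uv,z,o=(440,-305)):
    W=w(p,uv,z)-o; print(n,np.c_[W@X,W@Y].round(1).tolist())
f('a mouth',[(284,27),(354,26),(356,153),(284,152)],40)
f('b mouth',[(175,43),(265,41),(267,139),(180,139)],40)
f('c mouth',[(92,36),(155,35),(163,145),(107,146)],40)
f('edge',[(77,178),(372,177),(375,10)],40)
t=arm.get_state()['position']
f('die foot front',[(262,199),(368,199)],t[2]-30.8+25,t[:2])
f('form front top',[(281,238),(350,238)],t[2]-30.8+55,t[:2])
# gray edges refined: profile
g=cv2.cvtColor(p['img'],cv2.COLOR_RGB2GRAY).astype(int)
print(g[90,275:296],g[90,346:366]); print(g[190:206,315]); print(g[230:240,255:270:1][0],g[225,360:375]); print(g[15:35,320],g[145:162,320])
print(g[90,168:185],g[90,258:272]);print(g[90,90:112],g[90,150:170])
E
```

```text
a mouth [[-39.8, 47.0], [-40.5, 94.1], [42.8, 98.1], [42.1, 45.3]]
b mouth [[-29.8, -27.2], [-31.3, 33.9], [33.0, 33.2], [33.1, -29.8]]
c mouth [[-33.7, -82.6], [-34.6, -40.2], [37.4, -42.6], [38.2, -83.2]]
edge [[61.4, -108.6], [60.2, 110.6], [-50.0, 107.8]]
die foot front [[-42.8, -23.0], [-42.9, 24.3]]
form front top [[-32.9, -12.2], [-33.0, 13.7]]
[ 98  94  97  93  84  76  67  64  60  75  82 100 118 137 149 158 163 163
 165 166 167] [131 128 116 102  84  75  58  44  48  51  57  62  69  76  88  89  93  92
  89  91]
[162 159 162 163 161 152 132 112 109 108 107 106 116 139 167 186]
[158 158 157 158 156 147 144 147 156 158 153 162 179 195 200] [204 202 203 197 202 200 199 192 177 156 142 140 140 141 140]
[90 87 88 86 89 88 83 74 75 69 64 53 50 44 46 46 50 46 44 45] [157 139 111  94  88  78  72  73  84  88  93  99  96  99  96  97  98]
[95 97 88 92 90 90 83 75 65 69 64 67 68 68 66 65 54] [142 141 140 136 120  97  90  81  77  84  92  94  97  98]
[98 99 99 98 95 94 88 71 63 63 68 67 65 69 66 67 67 70 64 69 64 65] [138 140 137 139 138 140 142 137 136 120 101  95  97  97  95  98  99  96
  95  97]
```

step_arm([
  [[0,0,0,-0.06,0.008,-0.03,20],[0,0,0,-0.12,0.016,-0.06,20],[0,0,0,-0.18,0.025,-0.1,20],[0,0,0,-0.24,0.033,-0.13,20],[0,0,0,-0.3,0.042,-0.17,20],[0,0,0,-0.36,0.05,-0.2,20],[0,0,0,-0.42,0.06,-0.24,20],[0,0,0,-0.48,0.07,-0.28,20],[0,0,0,-0.54,0.078,-0.31,20],[0,0,0,-0.6,0.085,-0.35,20]],
])

```text
time_s: 74.85
position: [499.1, -241.0, 130.4]
ee_rot: [0.0, 0.047, 0.999, -0.0]
contact_force: [-0.3, 0.1, -4.4]
gripper_width: 29.6
grip_force: 50.0
```

step_arm([
  [[0,0,0,-0.07,0.009,-0.03,20],[0,0,0,-0.14,0.018,-0.07,20],[0,0,0,-0.21,0.027,-0.12,20],[0,0,0,-0.28,0.036,-0.18,20],[0,0,0,-0.35,0.045,-0.25,20],[0,0,0,-0.42,0.054,-0.32,20],[0,0,0,-0.49,0.063,-0.4,20],[0,0,0,-0.56,0.072,-0.45,20],[0,0,0,-0.631,0.084,-0.5,20],[0,0,0,-0.631,0.084,-0.5,20]],
])

```text
time_s: 76.1
position: [448.3, -234.2, 90.3]
ee_rot: [-0.0, 0.047, 0.999, 0.0]
contact_force: [-0.1, 0.5, -4.0]
gripper_width: 29.8
grip_force: 50.0
```

step_arm([
  [[0,0,0,0,0,-0.04,20],[0,0,0,0,0,-0.08,20],[0,0,0,0,0,-0.12,20],[0,0,0,0,0,-0.16,20],[0,0,0,0,0,-0.2,20],[0,0,0,0,0,-0.22,20],[0,0,0,0,0,-0.24,20],[0,0,0,0,0,-0.26,20],[0,0,0,0,0,-0.28,20],[0,0,0,0,0,-0.29,20]],
])

```text
time_s: 77.35
position: [448.8, -234.3, 67.3]
ee_rot: [-0.0, 0.047, 0.999, -0.0]
contact_force: [0.1, 0.7, -4.7]
gripper_width: 29.7
grip_force: 50.0
```

The die entered freely; pressing it down.

step_arm([
  [[0,0,0,0,0,-0.03,20],[0,0,0,0,0,-0.06,20],[0,0,0,0,0,-0.1,20],[0,0,0,0,0,-0.14,20],[0,0,0,0,0,-0.17,20],[0,0,0,0,0,-0.2,20],[0,0,0,0,0,-0.22,20],[0,0,0,0,0,-0.24,20],[0,0,0,0,0,-0.26,20],[0,0,0,0,0,-0.275,20]],
], squeeze=60)

```text
time_s: 78.6
position: [449.0, -234.3, 45.7]
ee_rot: [0.0, 0.047, 0.999, -0.0]
contact_force: [-2.4, 1.9, 7.3]
gripper_width: 29.4
grip_force: 60.0
```

step_arm([
  [[0,0,0,0,0,-0.005,20],[0,0,0,0,0,-0.01,20],[0,0,0,0,0,-0.015,20],[0,0,0,0,0,-0.02,20],[0,0,0,0,0,-0.024,20],[0,0,0,0,0,-0.024,20],[0,0,0,0,0,-0.024,20],[0,0,0,0,0,-0.024,20],[0,0,0,0,0,-0.024,20],[0,0,0,0,0,-0.024,20]],
])

```text
time_s: 79.85
position: [449.1, -234.4, 45.5]
ee_rot: [0.0, 0.047, 0.999, -0.0]
contact_force: [-8.7, 6.3, 26.5]
gripper_width: 29.5
grip_force: 60.0
```

step_arm([
  [[0,0,0,0,0,0,25],[0,0,0,0,0,0,40],[0,0,0,0,0,0.02,45],[0,0,0,0,0,0.05,45],[0,0,0,0,0,0.15,45],[0,0,0,0,0,0.3,45],[0,0,0,0,0,0.5,45],[0,0,0,0,0,0.7,45],[0,0,0,0,0,0.9,45],[0,0,0,0,0,1,45]],
])

```text
time_s: 81.1
position: [449.5, -234.4, 125.0]
ee_rot: [0.001, 0.047, 0.999, -0.0]
contact_force: [-0.1, 0.6, -0.2]
gripper_width: 45.2
grip_force: 0.0
```

step_arm([
  [[0,0,-0.001,0.1,-0.03,0,45],[0,0,-0.002,0.2,-0.07,0,45],[0,0,-0.003,0.3,-0.1,0,45],[0,0,-0.005,0.4,-0.14,0,45],[0,0,-0.006,0.5,-0.17,0,45],[0,0,-0.007,0.6,-0.2,0,45],[0,0,-0.008,0.7,-0.24,0,45],[0,0,-0.01,0.8,-0.27,0,45],[0,0,-0.011,0.9,-0.3,0,45],[0,0,-0.012,1,-0.34,0,45]],
])

```text
time_s: 82.35
position: [529.4, -261.7, 123.5]
ee_rot: [0.0, 0.085, 0.996, 0.0]
contact_force: [-0.5, 0.0, 0.7]
gripper_width: 45.1
grip_force: 0.0
```

```bash
python3 - <<'E'
from m import *
p=cam('top');mk(p,'die_a',0,4)
p=cam('scene');mk(p,'die_a',0,4)
for d in outline_of(p,'die_a')[:4]: print(rect(p,big(d['mask'])[0],25))
p=cam('wrist');mk(p,'die_a',0,4);save(p,'w5')
print(arm.get_state()['position'],arm.get_state()['gripper_width'])
E
```

```text
die_a 0.93 [213. 378.] [[ 599.8 -392. ]]
die_a 0.61 [241. 356.] [[ 603.  -295.1]]
die_a 0.59 [271. 382.] [[ 715.9 -287.3]]
die_a 0.51 [223. 305.] [[ 441.2 -231.4]]
(array([ 606.9, -389.8]), array([69.3, 64.8]), 11.0)
(array([ 612.9, -291.4]), array([40.8, 84.7]), 77.1)
(array([ 475.1, -237.9]), array([38.3, 15.8]), 81.2)
die_a 0.82 [299. 322.] [[ 605.4 -286.9]]
die_a 0.69 [332. 114.] [[ 446.2 -233.7]]
[ 528.62058071 -261.41982936  123.45341962] 45.16070797541598
```

step_arm([
  [[0,0,0,0.1,-0.033,-0.01,45],[0,0,0,0.2,-0.067,-0.03,45],[0,0,0,0.3,-0.1,-0.05,45],[0,0,0,0.4,-0.134,-0.07,45],[0,0,0,0.5,-0.167,-0.09,45],[0,0,0,0.6,-0.2,-0.11,45],[0,0,0,0.7,-0.234,-0.13,45],[0,0,0,0.8,-0.268,-0.15,45],[0,0,0,0.9,-0.3,-0.17,45],[0,0,0,1,-0.335,-0.17,45]],
])

```text
time_s: 83.95
position: [609.3, -288.4, 109.6]
ee_rot: [-0.0, 0.085, 0.996, 0.0]
contact_force: [0.1, 0.3, 1.0]
gripper_width: 45.2
grip_force: 0.0
```

step_arm([
  [[0,0,0,0.005,0,-0.1,45],[0,0,0,0.005,0,-0.2,45],[0,0,0,0.005,0,-0.3,45],[0,0,0,0.005,0,-0.4,45],[0,0,0,0.005,0,-0.5,45],[0,0,0,0.005,0,-0.6,45],[0,0,0,0.005,0,-0.7,45],[0,0,0,0.005,0,-0.8,45],[0,0,0,0.005,0,-0.9,45],[0,0,0,0.005,0,-0.99,45]],
])

```text
time_s: 85.2
position: [609.3, -288.3, 30.1]
ee_rot: [-0.0, 0.085, 0.996, -0.0]
contact_force: [0.1, 0.2, 1.1]
gripper_width: 45.4
grip_force: 0.0
```

step_arm([
  [[0,0,0,0,0,0,40],[0,0,0,0,0,0,35],[0,0,0,0,0,0,30],[0,0,0,0,0,0,25],[0,0,0,0,0,0,15],[0,0,0,0,0,0,15],[0,0,0,0,0,0,15],[0,0,0,0,0,0,15],[0,0,0,0,0,0,15],[0,0,0,0,0,0,15]],
], squeeze=60)

```text
time_s: 86.45
position: [609.5, -288.6, 31.0]
ee_rot: [0.0, 0.085, 0.996, -0.0]
contact_force: [-1.4, -4.2, 4.8]
gripper_width: 23.7
grip_force: 60.0
```

step_arm([
  [[0,0,0,0,0,0.05,15],[0,0,0,0,0,0.1,15],[0,0,0,0,0,0.2,15],[0,0,0,0,0,0.3,15],[0,0,0,0,0,0.4,15],[0,0,0,0,0,0.5,15],[0,0,0,0,0,0.6,15],[0,0,0,0,0,0.75,15],[0,0,0,0,0,0.9,15],[0,0,0,0,0,1,15]],
])

```text
time_s: 87.7
position: [609.7, -288.4, 111.9]
ee_rot: [0.001, 0.085, 0.996, -0.0]
contact_force: [0.4, -0.2, -4.3]
gripper_width: 23.2
grip_force: 60.0
```

step_arm([
  [[0,0,0.001,-0.07,-0.033,0,15],[0,0,0.002,-0.14,-0.067,0,15],[0,0,0.004,-0.21,-0.1,0,15],[0,0,0.005,-0.29,-0.133,0,15],[0,0,0.006,-0.36,-0.167,0,15],[0,0,0.007,-0.43,-0.2,0,15],[0,0,0.008,-0.5,-0.233,0,15],[0,0,0.01,-0.58,-0.267,0,15],[0,0,0.011,-0.65,-0.3,0,15],[0,0,0.012,-0.723,-0.334,0,15]],
])

```text
time_s: 88.95
position: [551.1, -315.2, 110.7]
ee_rot: [0.0, 0.047, 0.999, -0.0]
contact_force: [0.1, -0.1, -4.6]
gripper_width: 23.5
grip_force: 60.0
```

step_arm([
  [[0,0,0,-0.07,-0.033,0,15],[0,0,0,-0.14,-0.067,0,15],[0,0,0,-0.21,-0.1,0,15],[0,0,0,-0.29,-0.133,0,15],[0,0,0,-0.36,-0.167,0,15],[0,0,0,-0.43,-0.2,0,15],[0,0,0,-0.5,-0.233,0,15],[0,0,0,-0.58,-0.267,0,15],[0,0,0,-0.65,-0.3,0,15],[0,0,0,-0.723,-0.334,0,15]],
])

```text
time_s: 90.2
position: [493.3, -342.0, 110.7]
ee_rot: [0.0, 0.047, 0.999, -0.0]
contact_force: [0.9, 0.0, -4.1]
gripper_width: 23.5
grip_force: 60.0
```

step_arm([
  [[0,0,0,-0.09,-0.04,-0.03,15],[0,0,0,-0.18,-0.083,-0.06,15],[0,0,0,-0.27,-0.125,-0.09,15],[0,0,0,-0.36,-0.167,-0.12,15],[0,0,0,-0.45,-0.21,-0.15,15],[0,0,0,-0.54,-0.25,-0.18,15],[0,0,0,-0.63,-0.29,-0.22,15],[0,0,0,-0.723,-0.334,-0.25,15],[0,0,0,-0.723,-0.334,-0.26,15],[0,0,0,-0.723,-0.334,-0.26,15]],
])

```text
time_s: 91.45
position: [436.0, -368.6, 89.9]
ee_rot: [0.0, 0.047, 0.999, -0.0]
contact_force: [0.4, 0.1, -4.3]
gripper_width: 23.7
grip_force: 60.0
```

step_arm([
  [[0,0,0,0,0,-0.04,15],[0,0,0,0,0,-0.08,15],[0,0,0,0,0,-0.12,15],[0,0,0,0,0,-0.16,15],[0,0,0,0,0,-0.2,15],[0,0,0,0,0,-0.22,15],[0,0,0,0,0,-0.24,15],[0,0,0,0,0,-0.26,15],[0,0,0,0,0,-0.28,15],[0,0,0,0,0,-0.29,15]],
])

```text
time_s: 92.7
position: [435.7, -368.5, 66.5]
ee_rot: [-0.0, 0.047, 0.999, 0.0]
contact_force: [-0.6, 0.3, -4.3]
gripper_width: 23.3
grip_force: 60.0
```

step_arm([
  [[0,0,0,0,0,-0.03,15],[0,0,0,0,0,-0.06,15],[0,0,0,0,0,-0.1,15],[0,0,0,0,0,-0.14,15],[0,0,0,0,0,-0.17,15],[0,0,0,0,0,-0.2,15],[0,0,0,0,0,-0.22,15],[0,0,0,0,0,-0.24,15],[0,0,0,0,0,-0.255,15],[0,0,0,0,0,-0.265,15]],
])

```text
time_s: 93.95
position: [435.7, -368.5, 46.3]
ee_rot: [0.0, 0.047, 0.999, -0.0]
contact_force: [-4.1, 2.6, 6.6]
gripper_width: 23.6
grip_force: 60.0
```

step_arm([
  [[0,0,0,0,0,-0.005,15],[0,0,0,0,0,-0.01,15],[0,0,0,0,0,-0.015,15],[0,0,0,0,0,-0.02,15],[0,0,0,0,0,-0.024,15],[0,0,0,0,0,-0.024,15],[0,0,0,0,0,-0.024,15],[0,0,0,0,0,-0.024,15],[0,0,0,0,0,-0.024,15],[0,0,0,0,0,-0.024,15]],
])

```text
time_s: 95.2
position: [435.7, -368.5, 45.9]
ee_rot: [0.0, 0.047, 0.999, -0.0]
contact_force: [-7.9, 6.2, 20.8]
gripper_width: 23.5
grip_force: 60.0
```

step_arm([
  [[0,0,0,0,0,0,20],[0,0,0,0,0,0,40],[0,0,0,0,0,0.02,50],[0,0,0,0,0,0.05,50],[0,0,0,0,0,0.15,50],[0,0,0,0,0,0.3,50],[0,0,0,0,0,0.5,50],[0,0,0,0,0,0.7,50],[0,0,0,0.03,0,0.9,50],[0,0,0,0.1,0,1,50]],
])

```text
time_s: 96.45
position: [444.5, -368.7, 125.2]
ee_rot: [0.001, 0.047, 0.999, -0.0]
contact_force: [0.1, 0.1, -0.3]
gripper_width: 49.8
grip_force: 0.0
```

step_arm([
  [[0,0,0.004,0.1,-0.01,0,50],[0,0,0.008,0.2,-0.02,0,50],[0,0,0.013,0.3,-0.03,0,50],[0,0,0.018,0.4,-0.04,0,50],[0,0,0.023,0.5,-0.05,0,50],[0,0,0.028,0.6,-0.06,0,50],[0,0,0.033,0.7,-0.07,0,50],[0,0,0.038,0.8,-0.08,0,50],[0,0,0.042,0.9,-0.09,0,50],[0,0,0.0456,1,-0.105,0,50]],
])

```text
time_s: 97.7
position: [524.3, -376.9, 123.5]
ee_rot: [-0.0, -0.097, 0.995, 0.0]
contact_force: [0.4, 0.5, -1.6]
gripper_width: 49.9
grip_force: 0.0
```

```bash
python3 - <<'E'
from m import *
print(arm.get_state()['position'],arm.get_state()['ee_rot'])
for n in ('top','scene'):
  p=cam(n)
  mk(p,'die_b',0,4)
  for d in outline_of(p,'die_a')[:4]: print(rect(p,big(d['mask'])[0],25))
E
```

```text
[ 524.30320126 -376.91141907  123.5213797 ] [-6.84578105e-06 -9.65757889e-02  9.95325634e-01  1.02792987e-05]
die_b 0.91 [453. 277.] [[ 448.5 -240.7]]
(array([ 449.6, -235.3]), array([52.8, 85.5]), 85.5)
(array([ 448.8, -225.6]), array([ 75.1, 123.3]), 85.7)
die_b 0.89 [214. 378.] [[ 599.2 -391.1]]
die_b 0.71 [223. 305.] [[ 442.2 -232.2]]
die_b 0.4 [182. 331.] [[ 425.1 -370.2]]
(array([ 440.6, -232.5]), array([49.3, 86.3]), 79.7)
(array([ 606.3, -389.6]), array([71.1, 63.6]), 10.4)
```

step_arm([
  [[0,0,0,0.1,-0.01,-0.01,50],[0,0,0,0.2,-0.02,-0.03,50],[0,0,0,0.3,-0.03,-0.05,50],[0,0,0,0.4,-0.04,-0.07,50],[0,0,0,0.5,-0.05,-0.09,50],[0,0,0,0.6,-0.06,-0.11,50],[0,0,0,0.7,-0.07,-0.13,50],[0,0,0,0.8,-0.08,-0.15,50],[0,0,0,0.9,-0.09,-0.17,50],[0,0,0,0.965,-0.104,-0.17,50]],
])

```text
time_s: 99.25
position: [601.4, -385.2, 109.7]
ee_rot: [-0.0, -0.096, 0.995, 0.0]
contact_force: [-0.2, -0.5, -0.3]
gripper_width: 49.7
grip_force: 0.0
```

step_arm([
  [[0,0,0,0,0,-0.1,50],[0,0,0,0,0,-0.2,50],[0,0,0,0,0,-0.3,50],[0,0,0,0,0,-0.4,50],[0,0,0,0,0,-0.5,50],[0,0,0,0,0,-0.6,50],[0,0,0,0,0,-0.7,50],[0,0,0,0,0,-0.8,50],[0,0,0,0,0,-0.9,50],[0,0,0,0,0,-0.99,50]],
])

```text
time_s: 100.5
position: [600.9, -385.2, 30.2]
ee_rot: [-0.0, -0.096, 0.995, 0.0]
contact_force: [0.6, 0.4, 1.0]
gripper_width: 50.0
grip_force: 0.0
```

step_arm([
  [[0,0,0,0,0,0,45],[0,0,0,0,0,0,40],[0,0,0,0,0,0,35],[0,0,0,0,0,0,31],[0,0,0,0,0,0,20],[0,0,0,0,0,0,20],[0,0,0,0,0,0,20],[0,0,0,0,0,0,20],[0,0,0,0,0,0,20],[0,0,0,0,0,0,20]],
], squeeze=60)

```text
time_s: 101.75
position: [601.4, -385.6, 31.2]
ee_rot: [0.0, -0.096, 0.995, -0.0]
contact_force: [0.7, -5.6, 3.1]
gripper_width: 29.8
grip_force: 60.0
```

step_arm([
  [[0,0,0,0,0,0.05,20],[0,0,0,0,0,0.1,20],[0,0,0,0,0,0.2,20],[0,0,0,0,0,0.3,20],[0,0,0,0,0,0.4,20],[0,0,0,0,0,0.5,20],[0,0,0,0,0,0.6,20],[0,0,0,0,0,0.75,20],[0,0,0,0,0,0.9,20],[0,0,0,0,0,1,20]],
])

```text
time_s: 103.0
position: [601.3, -385.3, 112.0]
ee_rot: [0.001, -0.096, 0.995, -0.0]
contact_force: [-0.4, 0.5, -4.2]
gripper_width: 29.6
grip_force: 60.0
```

step_arm([
  [[0,0,-0.004,-0.07,0.08,0.06,20],[0,0,-0.008,-0.15,0.16,0.12,20],[0,0,-0.013,-0.22,0.24,0.18,20],[0,0,-0.018,-0.3,0.32,0.24,20],[0,0,-0.023,-0.37,0.4,0.3,20],[0,0,-0.028,-0.45,0.5,0.36,20],[0,0,-0.033,-0.52,0.6,0.42,20],[0,0,-0.038,-0.6,0.7,0.48,20],[0,0,-0.042,-0.67,0.75,0.55,20],[0,0,-0.0456,-0.7,0.8,0.6,20]],
])

```text
time_s: 104.25
position: [544.5, -320.9, 159.3]
ee_rot: [0.0, 0.048, 0.999, -0.0]
contact_force: [-0.6, -0.7, -4.4]
gripper_width: 29.2
grip_force: 60.0
```

```bash
python3 - <<'E'
from h import *
s=arm.get_state();t=s['position'];print(t,s['gripper_width'])
p=cam('wrist');save(p,'w6',(160,0,480,260),2.4)
E
```

```text
[ 544.52398355 -320.91728161  159.25427449] 29.231455971962355
```

View pics/w6.png

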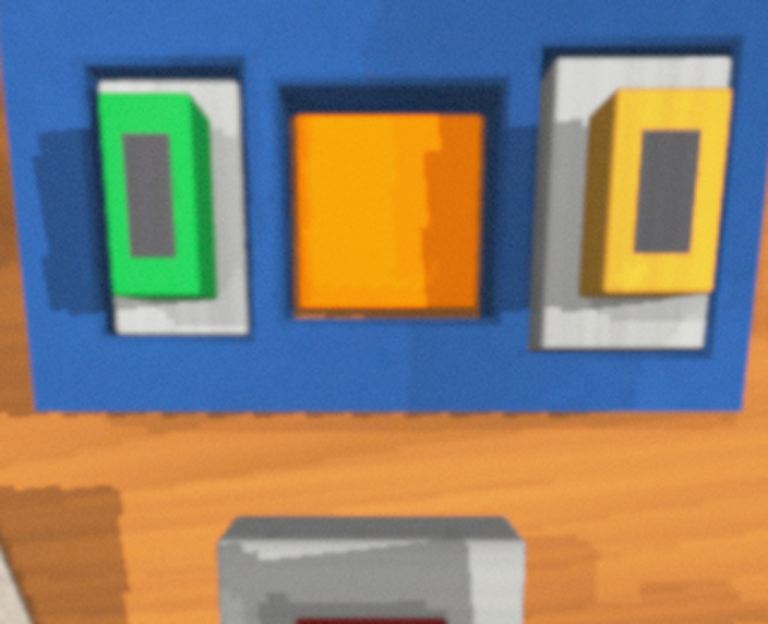

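w6: dies c (170,200) and a (635,200) sit flush in their recesses, both slightly towards +y. The held die b's foot edge is at row 540, columns 218–525.

```bash
python3 - <<'E'
from h import *
p=cam('wrist');t=arm.get_state()['position']
a=np.radians(84.55-90);X=np.array([np.cos(a),np.sin(a)]);Y=np.array([-X[1],X[0]])
def f(n,uv,z,o):
    W=w(p,np.array(uv)/2.4+[160,0],z)-o; print(n,np.c_[W@X,W@Y].round(1).tolist())
o=np.array([441,-305.])
f('b mouth',[(280,86),(506,82),(495,319),(286,321)],40,o)
f('edge',[(35,411),(743,410)],40,o)
f('a mouth',[(543,48),(740,40),(713,354),(530,350)],40,o)
f('c mouth',[(88,68),(243,62),(250,335),(108,336)],40,o)
f('a foot',[(555,58),(733,58),(706,349),(545,349)],40,o)
f('c foot',[(98,80),(241,80),(249,333),(113,333)],40,o)
z=t[2]-31.2
f('foot top',[(218,540),(525,540)],z+25,t[:2]); f('foot bot',[(238,516),(508,516)],z,t[:2])
E
```

```text
b mouth [[-31.5, -30.4], [-32.4, 33.5], [32.0, 32.7], [32.5, -30.5]]
edge [[59.3, -108.9], [59.3, 110.4]]
a mouth [[-40.9, 43.5], [-42.6, 98.3], [42.5, 99.5], [41.1, 43.7]]
c mouth [[-36.0, -84.3], [-37.5, -40.7], [36.5, -41.5], [36.8, -84.5]]
a foot [[-38.4, 47.0], [-38.1, 96.9], [41.0, 97.2], [40.8, 48.3]]
c foot [[-32.9, -81.8], [-33.0, -41.4], [36.0, -41.8], [35.9, -83.0]]
foot top [[-31.2, -28.1], [-31.1, 30.3]]
foot bot [[-30.7, -27.9], [-30.6, 30.9]]
```

step_arm([
  [[0,0,0,-0.06,0.01,-0.03,20],[0,0,0,-0.12,0.02,-0.06,20],[0,0,0,-0.18,0.03,-0.1,20],[0,0,0,-0.25,0.04,-0.13,20],[0,0,0,-0.32,0.05,-0.17,20],[0,0,0,-0.38,0.06,-0.2,20],[0,0,0,-0.45,0.07,-0.24,20],[0,0,0,-0.51,0.08,-0.28,20],[0,0,0,-0.58,0.09,-0.31,20],[0,0,0,-0.64,0.1,-0.35,20]],
])

```text
time_s: 105.6
position: [493.5, -313.1, 130.6]
ee_rot: [0.0, 0.047, 0.999, -0.0]
contact_force: [-0.1, 0.4, -4.4]
gripper_width: 29.5
grip_force: 60.0
```

step_arm([
  [[0,0,0,-0.08,0.012,-0.03,20],[0,0,0,-0.16,0.025,-0.07,20],[0,0,0,-0.24,0.037,-0.12,20],[0,0,0,-0.32,0.05,-0.18,20],[0,0,0,-0.4,0.062,-0.25,20],[0,0,0,-0.48,0.075,-0.32,20],[0,0,0,-0.56,0.087,-0.4,20],[0,0,0,-0.64,0.099,-0.45,20],[0,0,0,-0.64,0.099,-0.5,20],[0,0,0,-0.64,0.099,-0.5,20]],
])

```text
time_s: 106.85
position: [442.7, -305.3, 90.5]
ee_rot: [-0.0, 0.047, 0.999, -0.0]
contact_force: [0.2, -0.6, -5.1]
gripper_width: 29.5
grip_force: 60.0
```

step_arm([
  [[0,0,0,0,0,-0.04,20],[0,0,0,0,0,-0.08,20],[0,0,0,0,0,-0.12,20],[0,0,0,0,0,-0.16,20],[0,0,0,0,0,-0.2,20],[0,0,0,0,0,-0.22,20],[0,0,0,0,0,-0.24,20],[0,0,0,0,0,-0.26,20],[0,0,0,0,0,-0.28,20],[0,0,0,0,0,-0.29,20]],
])

```text
time_s: 108.1
position: [442.6, -305.3, 67.4]
ee_rot: [-0.0, 0.047, 0.999, 0.0]
contact_force: [-0.3, 0.4, -4.7]
gripper_width: 29.7
grip_force: 60.0
```

step_arm([
  [[0,0,0,0,0,-0.03,20],[0,0,0,0,0,-0.06,20],[0,0,0,0,0,-0.1,20],[0,0,0,0,0,-0.14,20],[0,0,0,0,0,-0.17,20],[0,0,0,0,0,-0.2,20],[0,0,0,0,0,-0.22,20],[0,0,0,0,0,-0.24,20],[0,0,0,0,0,-0.26,20],[0,0,0,0,0,-0.27,20]],
])

```text
time_s: 109.35
position: [442.7, -305.3, 46.0]
ee_rot: [0.0, 0.047, 0.999, -0.0]
contact_force: [-3.0, 3.7, 12.1]
gripper_width: 29.9
grip_force: 60.0
```

step_arm([
  [[0,0,0,0,0,-0.005,20],[0,0,0,0,0,-0.01,20],[0,0,0,0,0,-0.015,20],[0,0,0,0,0,-0.02,20],[0,0,0,0,0,-0.026,20],[0,0,0,0,0,-0.026,20],[0,0,0,0,0,-0.026,20],[0,0,0,0,0,-0.026,20],[0,0,0,0,0,-0.026,20],[0,0,0,0,0,-0.026,20]],
])

```text
time_s: 110.6
position: [442.8, -305.4, 45.9]
ee_rot: [0.0, 0.047, 0.999, -0.0]
contact_force: [-7.3, 7.7, 26.0]
gripper_width: 29.7
grip_force: 60.0
```

step_arm([
  [[0,0,0,0,0,0,33],[0,0,0,0,0,0,38],[0,0,0,0,0,0.02,40],[0,0,0,0,0,0.05,40],[0,0,0,0,0,0.15,40],[0,0,0,0,0,0.3,40],[0,0,0,0,0,0.5,40],[0,0,0,0,0,0.7,40],[0,0,0,0,0,0.9,40],[0,0,0,0,0,1,40]],
])

```text
time_s: 111.85
position: [443.1, -305.4, 125.4]
ee_rot: [0.001, 0.047, 0.999, -0.0]
contact_force: [0.1, 1.0, -0.3]
gripper_width: 40.1
grip_force: 0.0
```

```bash
python3 - <<'E'
from h import *
p=cam('wrist');save(p,'w7');mk(p,'keeper_top',54,2)
print(arm.get_state()['position'])
p=cam('top');mk(p,'keeper_top',54,2)
p=cam('scene');mk(p,'keeper_top',54,2);mk(p,'blank1',0,6)
E
```

```text
keeper_top 0.57 [293.  85.] [[ 343.8 -307.6]]
[ 443.14106334 -305.42930155  124.96748288]
blank1 0.81 [290. 291.] [[546.5 -58.7]]
blank1 0.73 [309. 285.] [[570.7  -3. ]]
blank1 0.72 [272. 274.] [[461.9 -55.1]]
blank1 0.71 [364. 197.] [[452.4 373.9]]
blank1 0.62 [201. 319.] [[ 434.5 -305.8]]
blank1 0.49 [289. 272.] [[495.2 -13.2]]
```

View pics/w7.png

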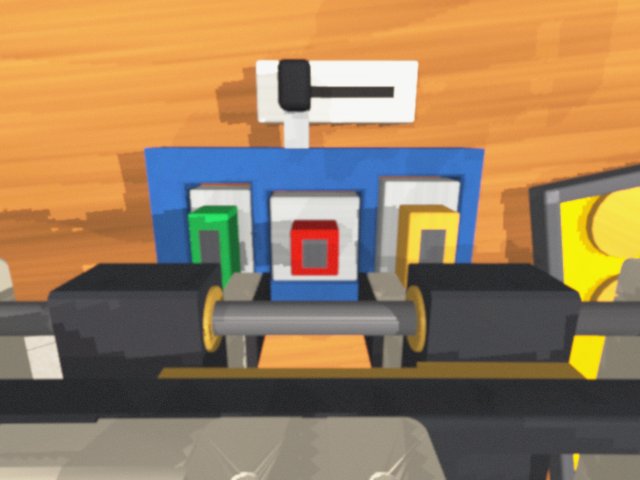

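All three dies are flush (w7: 238,220 / 315,235 / 425,230) and the keeper grip is at (294,85), still open. Going to the keeper.

step_arm([
  [[0,0,0,-0.06,0,0,50],[0,0,0,-0.12,0,0,50],[0,0,0,-0.18,0,0,50],[0,0,0,-0.25,0,0,50],[0,0,0,-0.31,0,0,50],[0,0,0,-0.37,0,0,50],[0,0,0,-0.43,-0.01,0,50],[0,0,0,-0.5,-0.01,0,50],[0,0,0,-0.56,-0.01,0,50],[0,0,0,-0.62,-0.014,0,50]],
])

```text
time_s: 113.45
position: [392.7, -306.4, 123.9]
ee_rot: [0.0, 0.047, 0.999, 0.0]
contact_force: [-0.2, -0.1, -0.4]
gripper_width: 49.8
grip_force: 0.0
```

step_arm([
  [[0,0,0,-0.06,0,0,50],[0,0,0,-0.12,0,0,50],[0,0,0,-0.18,0,0,50],[0,0,0,-0.25,0,0,50],[0,0,0,-0.31,0,0,50],[0,0,0,-0.4,0,0,50],[0,0,0,-0.5,-0.01,-0.05,50],[0,0,0,-0.62,-0.014,-0.1,50],[0,0,0,-0.62,-0.014,-0.2,50],[0,0,0,-0.62,-0.014,-0.3,50]],
])

```text
time_s: 114.7
position: [343.4, -307.6, 99.3]
ee_rot: [0.0, 0.047, 0.999, -0.0]
contact_force: [0.9, 0.8, 0.5]
gripper_width: 50.2
grip_force: 0.0
```

step_arm([
  [[0,0,0,0,0,-0.1,50],[0,0,0,0,0,-0.2,50],[0,0,0,0,0,-0.3,50],[0,0,0,0,0,-0.4,50],[0,0,0,0,0,-0.5,50],[0,0,0,0,0,-0.6,50],[0,0,0,0,0,-0.7,50],[0,0,0,0,0,-0.8,50],[0,0,0,0,0,-0.9,50],[0,0,0,0,0,-0.9,50]],
])

```text
time_s: 115.95
position: [342.9, -307.4, 27.2]
ee_rot: [-0.001, 0.047, 0.999, 0.0]
contact_force: [0.3, -0.1, 0.2]
gripper_width: 50.5
grip_force: 0.0
```

step_arm([
  [[0,0,0,0,0,0,40],[0,0,0,0,0,0,35],[0,0,0,0,0,0,30],[0,0,0,0,0,0,25],[0,0,0,0,0,0,20],[0,0,0,0,0,0,10],[0,0,0,0,0,0,10],[0,0,0,0,0,0,10],[0,0,0,0,0,0,10],[0,0,0,0,0,0,10]],
], squeeze=20)

```text
time_s: 117.2
position: [343.4, -307.6, 27.9]
ee_rot: [0.0, 0.047, 0.999, -0.0]
contact_force: [-0.8, -1.6, 1.3]
gripper_width: 19.9
grip_force: 20.0
```

step_arm([
  [[0,0,0,0.007,0.075,0,10],[0,0,0,0.014,0.15,0,10],[0,0,0,0.021,0.225,0,10],[0,0,0,0.028,0.3,0,10],[0,0,0,0.035,0.375,0,10],[0,0,0,0.042,0.45,0,10],[0,0,0,0.049,0.525,0,10],[0,0,0,0.056,0.6,0,10],[0,0,0,0.063,0.675,0,10],[0,0,0,0.07,0.74,0,10]],
])

```text
time_s: 118.45
position: [349.1, -249.6, 28.1]
ee_rot: [-0.0, 0.046, 0.999, -0.001]
contact_force: [-3.0, -40.2, -11.9]
gripper_width: 21.4
grip_force: 19.9
```

step_arm([
  [[0,0,0,0,0.01,0,10],[0,0,0,0,0.02,0,10],[0,0,0,0,0.03,0,10],[0,0,0,0,0.03,0,10],[0,0,0,0,0.03,0,10],[0,0,0,0,0.03,0,10],[0,0,0,0,0.03,0,10],[0,0,0,0,0.03,0,10],[0,0,0,0,0.03,0,10],[0,0,0,0,0.03,0,10]],
])

```text
time_s: 119.7
position: [349.0, -249.0, 28.1]
ee_rot: [-0.0, 0.046, 0.999, -0.002]
contact_force: [-1.5, -40.9, -9.8]
gripper_width: 22.3
grip_force: 19.9
```

The keeper is at its stop. Releasing and retreating.

step_arm([
  [[0,0,0,0,-0.01,0,10],[0,0,0,0,-0.02,0,10],[0,0,0,0,-0.02,0,25],[0,0,0,0,-0.02,0,35],[0,0,0,0,-0.02,0,45],[0,0,0,0,-0.02,0,45],[0,0,0,0,-0.02,0.1,45],[0,0,0,0,-0.02,0.4,45],[0,0,0,0,-0.02,0.7,45],[0,0,0,0,-0.02,1,45]],
])

```text
time_s: 120.95
position: [348.9, -247.4, 109.1]
ee_rot: [0.0, 0.047, 0.999, 0.0]
contact_force: [0.6, 0.0, -0.1]
gripper_width: 45.0
grip_force: 0.0
```

step_arm([
  [[0,0,0,0.1,-0.1,0.1,45],[0,0,0,0.2,-0.2,0.2,45],[0,0,0,0.3,-0.3,0.3,45],[0,0,0,0.4,-0.4,0.4,45],[0,0,0,0.5,-0.5,0.5,45],[0,0,0,0.6,-0.6,0.6,45],[0,0,0,0.7,-0.7,0.7,45],[0,0,0,0.8,-0.8,0.8,45],[0,0,0,0.9,-0.9,0.9,45],[0,0,0,1,-1,1,45]],
])

```text
time_s: 122.2
position: [429.5, -328.0, 188.4]
ee_rot: [0.0, 0.047, 0.999, 0.0]
contact_force: [0.1, 0.5, 0.2]
gripper_width: 45.0
grip_force: 0.0
```

```bash
python3 chk.py; python3 - <<'E'
from h import *
p=cam('wrist');q=cam('top')
mk(p,'keeper_top',54,2);mk(q,'keeper_top',54,2)
cv2.imwrite('pics/fin.png',np.hstack([cv2.resize(p['img'],(400,300)),cv2.resize(q['img'][140:360,180:560],(400,300))])[:,:,::-1])
E
```

```text
0.82 [ 64.5 -43.5] [55.2 56.4]
0.79 [-32.2 -89.7] [55.3 58.2]
0.74 [-104.8  -89.4] [58.  57.3]
0.74 [-67.4 -42.8] [58.3 55.5]
0.69 [  4.4 -43.9] [54.1 56. ]
se (array([457.4, 379.8]), array([239.2,  48.8]), 8.9)
se (array([ 720.2, -162.6]), array([61.9, 68.6]), 45.5)
keeper_top 0.58 [405. 115.] [[ 350.6 -251. ]]
```

View pics/fin.png

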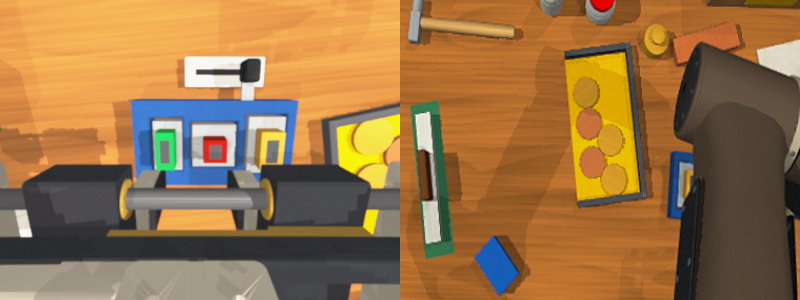

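The final views show all five blanks inside the pen and the bar on its mat. The dies are flush, and the keeper grip is at the far end of its slot (250,70). Handing in.

```bash
python3 -c "
from workcell import hand_in
print(hand_in())"
```

```text
the job is handed in; nothing more can be done
None
```

I handed the job in at about 122 s: by my last camera check all five blanks are in the pen, the straightedge is on its mat, the three dies are pressed flush and the keeper is closed at its stop; one blank got knocked back towards the mouth and had to be pushed in again, and no verdict was returned.

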